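# Set up the sensor test station

### The arm

A 6-joint arm with a two-finger parallel gripper is mounted at the origin on the work surface. World frame = base frame: x ahead of the robot, y to its left, z up, the work surface at z = 0. Lengths are in m, angles in rad, forces in N, time in s.
With the tool pointing down it reaches from about 0.25 to 0.725 m from the base axis. Payload 4 kg.
Tool frame: the origin (TCP) lies on the centre line of the jaws, within the pads' length; the fingertips stand 22 mm ahead of it and the grasp point (between the pads) lies 3 mm ahead of it (bot.tip_reach is the distance from the TCP to the fingertips, in m); z points along the fingers, y is the line along which they close (so a half turn about z gives the same grasp; the last joint's range is limited). The gripper opens to 85 mm and grips with 20 to 120 N. Pads are 22 mm wide; open, the fingers measure 114 mm over their backs; the gripper's body (76 mm by 85 mm) begins 54 mm behind the grasp point. The pads swing forward as they close: fully open they stand 13 mm farther back than shut.
Start: joints at [-1.182, 0.241, 0.005, 1.335, 0, 1.571], TCP at [0.19, -0.463, 0.253] pointing down, gripper open.
Joint ranges: [-2.72, 2.72], [-1.05, 1.87], [-1.09, 1.28], [-1.99, 2.15], [-1.42, 1.44], [-3.14, 3.14]. Speed limits (rad/s): [2.79, 2.79, 3.14, 3.14, 3.14, 3.14].

### API

Orientations are given as a unit quaternion [x, y, z, w].
In Python, from workcell import bot gives the robot as it stands. The module is installed in compiled form; this text tells all that it offers.
- The arm moves only by the tool apply_moves, never from a script. Its argument "commands" is a list of rows, each a list of 4 numbers: the shift along the tool's x, y, z scaled (see below), then the turn about the tool's z scaled (see below). In form: [[tx, ty, tz, roll], ...]. A call has exactly 5 rows; each row shifts and turns the commanded pose from where the row before left it, along the tool's axes as they then stand; what a row does not reach is not made up. The controller multiplies each number of a shift by 20 mm and each number of a turn by 60 degrees. A row lasts 1/12 s, in which the tool goes at most 41.7 mm and 7.16 degrees, less where a joint would pass 70% of its speed; a pose out of reach is approached as far as the arm can. A call with a number of a shift or a turn outside -1 to 1 is refused whole. A call with a gripper value outside its range is refused whole. "claw" is the closure, from 0 (fully open) to 1 (shut), set as the call begins (left out, the last holds). The fingers move at their own pace and stop on an object; the grip force is fixed at half the most. Time passes only in rows, so rows that do not move let the fingers close, or fill a call up. It gives the time, the measured TCP pose, the force, the opening and the grip force at its end, in the units of the state.
- bot.get_obs(): the state, without advancing time (a new reading comes with each control period).
- bot.camera(name): name is "scene" or "top" or "wrist"; returns a dict with "image" (384x512x3 uint8, blue, green, red), "camera_matrix" (3x3 intrinsics, pixels), "R" (3x3) and "t" (3): a world point X has camera coordinates R X + t. Camera axes: x right, y down, z forward; pixel columns grow to the right and rows downward; lengths in m; the calibration is good to about 2 mm. A picture is of the moment at which its call begins. There is no depth.
- bot.job_done(): hands the job in; it is judged then, once.
The state is a dict: "clock": time; "joint_pos": joint angles; "joint_vel": joint speeds; "tau": joint torques, N m; "eef_pos": TCP position; "tool_rot": TCP orientation; "ft_force": force on the tool from outside, world axes, zero at the start; "ft_torque": the same for the moment, N m; "grip_width": finger opening in m; "grasp_force": force on a finger pad.
Only numpy, scipy, OpenCV 4.12 (cv2) and the standard library are available. Lean on these libraries where they do the work, as an engineer would, in place of code of your own. Each camera call takes 0.05 s, during which the arm holds its last target. There are 200 camera calls.

### The job

Build up the sensor in the pocket of the orange fixture, each part let go lying flat, centred and square to the pocket: first the grey square body, then the open spacer frame on it, then the round disc on top; after that press the start button fully down and let it up. Also stand every black unit waiting on the bench upright on the low rack, one squarely in each outlined place in a neat row, filling the places from the end stop on without leaving a gap (before or after the sensor, as you like). Leave the other things on the bench where they are.

Things in the scene. Friction and masses are not known exactly. Their poses are not given: they have to be found in the camera images.
- fixture: Orange test fixture, a deck 130 (its x) x 220 (its y) x 25 mm high, fixed to the bench; origin under its centre, z up. On the deck: the nest (see pocket), the start button and, in the far corner on the button's side, an upright orange plate (12 x 50 mm, top 80 mm above the bench, centre at x +50, y +83 mm) with a parked toggle clamp.
- pocket (a point): Centre of the floor of the nest's square pocket, 35 mm above the bench, at fixture x 0, y -35 mm; axes as the fixture's. The pocket is 60 x 60 mm, bounded at its corners by four steel angle guides 40 mm high above the floor and 6 mm thick; between guides each side is open over the middle 40 mm, so fingers can reach in from any side.
- start (a joint): Travel of the spring push button on the fixture (m): 0 up, 0.006 fully down; fully down takes about 5 N.
- start_top (a point): Centre of the top of the round start button (28 mm across), at fixture x -30, y +62 mm; it is pressed straight down.
- housing: The body of the sensor, a grey square plastic block 56 x 56 x 26 mm high with a dark round window on top; origin at the centre of its underside, x and y along its sides, z up.
- spacer: Spacer: grey square plastic frame 56 x 56 x 12 mm high with a 32 mm square opening; origin at the centre of its underside, x and y along its sides.
- disc: Top disc: grey round plastic disc 56 mm across, 12 mm thick; origin at the centre of its underside.
- rack: Queue rack, a low grey shelf board 100 mm deep (its x) x 270 mm long (its y), top 30 mm above the bench, fixed; origin under its centre on the bench. A steel end stop 4 mm thick stands 26 mm above the board at its +y end. Five outlined places lie side by side along its y, 44 mm apart.
- place0 (a point): Centre, on the board's top, of the first outlined place counted from the end stop; axes as the rack's. A unit's outline there is 62 mm along rack x, 39 mm along rack y.
- place1 (a point): Centre, on the board's top, of the second outlined place counted from the end stop; axes as the rack's. A unit's outline there is 62 mm along rack x, 39 mm along rack y.
- place2 (a point): Centre, on the board's top, of the third outlined place counted from the end stop; axes as the rack's. A unit's outline there is 62 mm along rack x, 39 mm along rack y.
- place3 (a point): Centre, on the board's top, of the fourth outlined place counted from the end stop; axes as the rack's. A unit's outline there is 62 mm along rack x, 39 mm along rack y.
- place4 (a point): Centre, on the board's top, of the fifth outlined place counted from the end stop; axes as the rack's. A unit's outline there is 62 mm along rack x, 39 mm along rack y.
- unit0: Unit waiting for test: flat black box 58 (its x) x 36 (its y) x 22 mm high with a small round dome on top (22 mm across, 5 mm high); origin at the centre of its underside; all units are alike, three to five are there (None from the start if absent).
- unit1: Unit waiting for test: flat black box 58 (its x) x 36 (its y) x 22 mm high with a small round dome on top (22 mm across, 5 mm high); origin at the centre of its underside; all units are alike, three to five are there (None from the start if absent).
- unit2: Unit waiting for test: flat black box 58 (its x) x 36 (its y) x 22 mm high with a small round dome on top (22 mm across, 5 mm high); origin at the centre of its underside; all units are alike, three to five are there (None from the start if absent).
- unit3: Unit waiting for test: flat black box 58 (its x) x 36 (its y) x 22 mm high with a small round dome on top (22 mm across, 5 mm high); origin at the centre of its underside; all units are alike, three to five are there (None from the start if absent).
- unit4: Unit waiting for test: flat black box 58 (its x) x 36 (its y) x 22 mm high with a small round dome on top (22 mm across, 5 mm high); origin at the centre of its underside; all units are alike, three to five are there (None from the start if absent).
- mug: Bystander: white mug, 80 mm across, 90 mm high; origin under its centre. Leave it alone.
- tape: Bystander: flat tape roll, 60 mm across, 18 mm high; origin under its centre. Leave it alone.
- screwdriver: Bystander: screwdriver, 170 mm long; origin under its centre. Leave it alone.
- jar: Bystander: small jar, 40 mm across, 50 mm high; origin under its centre. Leave it alone.
- mouse: Bystander: black computer mouse, 100 x 58 x 31 mm; origin under its centre. Leave it alone.
- stick: Bystander: small memory stick, 40 x 16 x 8 mm; origin under its centre. Leave it alone.
Things that resemble listed ones, but are neither listed nor needed, are in the scene too. What is shaped like the unit2 but green or yellow is not meant.

How it is judged:
On the way, in this order (a step that is already met when the one before it is completed fails the run):
1. the square body lies flat and square on the pocket floor, let go (horizontal distance between housing and pocket below 0.005 m and z of housing in the frame of pocket between -0.004 and 0.004 m and angle between housing's own z axis and vertical below 0.08 rad and (angle between the x axis of housing and the x axis of fixture, either way round below 0.12 rad or angle between the x axis of housing and the y axis of fixture, either way round below 0.12 rad) and contact force between the fingers and housing below 0.2 N and linear speed of housing below 0.02 m/s), for 0.2 s.
2. the spacer lies flat and square on the body in the pocket, let go (horizontal distance between each of housing, spacer and pocket below 0.005 m and z of housing in the frame of pocket between -0.004 and 0.004 m and angle between each of housing, spacer's own z axis and vertical below 0.08 rad and (angle between the x axis of housing and the x axis of fixture, either way round below 0.12 rad or angle between the x axis of housing and the y axis of fixture, either way round below 0.12 rad) and z of spacer in the frame of pocket between 0.022 and 0.03 m and (angle between the x axis of spacer and the x axis of fixture, either way round below 0.12 rad or angle between the x axis of spacer and the y axis of fixture, either way round below 0.12 rad) and contact force between the fingers and spacer below 0.2 N and linear speed of spacer below 0.02 m/s), for 0.2 s.
3. the disc lies flat and centred on the spacer, let go (horizontal distance between each of housing, spacer and pocket below 0.005 m and z of housing in the frame of pocket between -0.004 and 0.004 m and angle between each of housing, spacer, disc's own z axis and vertical below 0.08 rad and (angle between the x axis of housing and the x axis of fixture, either way round below 0.12 rad or angle between the x axis of housing and the y axis of fixture, either way round below 0.12 rad) and z of spacer in the frame of pocket between 0.022 and 0.03 m and (angle between the x axis of spacer and the x axis of fixture, either way round below 0.12 rad or angle between the x axis of spacer and the y axis of fixture, either way round below 0.12 rad) and horizontal distance between disc and pocket below 0.006 m and z of disc in the frame of pocket between 0.034 and 0.042 m and contact force between the fingers and disc below 0.2 N and linear speed of disc below 0.02 m/s), for 0.2 s.
4. the start button is pressed down with the stack complete (horizontal distance between each of housing, spacer and pocket below 0.005 m and z of housing in the frame of pocket between -0.004 and 0.004 m and angle between each of housing, spacer, disc's own z axis and vertical below 0.08 rad and (angle between the x axis of housing and the x axis of fixture, either way round below 0.12 rad or angle between the x axis of housing and the y axis of fixture, either way round below 0.12 rad) and z of spacer in the frame of pocket between 0.022 and 0.03 m and (angle between the x axis of spacer and the x axis of fixture, either way round below 0.12 rad or angle between the x axis of spacer and the y axis of fixture, either way round below 0.12 rad) and horizontal distance between disc and pocket below 0.006 m and z of disc in the frame of pocket between 0.034 and 0.042 m and value of joint start above 0.0042 m), for 0.05 s.
At the end, for the whole second after the job is handed in: Body, spacer (5 mm, 0.12 rad) and disc (6 mm) are stacked flat in the pocket, heights within 4 mm; every unit present stands upright on the rack within 10 mm of an outlined place and 0.17 rad of square, places filled from the end stop without a gap; button up; all at rest (horizontal distance between each of housing, spacer and pocket below 0.005 m and z of housing in the frame of pocket between -0.004 and 0.004 m and angle between each of housing, spacer, disc's own z axis and vertical below 0.08 rad and (angle between the x axis of housing and the x axis of fixture, either way round below 0.12 rad or angle between the x axis of housing and the y axis of fixture, either way round below 0.12 rad) and z of spacer in the frame of pocket between 0.022 and 0.03 m and (angle between the x axis of spacer and the x axis of fixture, either way round below 0.12 rad or angle between the x axis of spacer and the y axis of fixture, either way round below 0.12 rad) and horizontal distance between disc and pocket below 0.006 m and z of disc in the frame of pocket between 0.034 and 0.042 m and (horizontal distance between unit0 and place0 below 0.01 m or horizontal distance between unit0 and place1 below 0.01 m or horizontal distance between unit0 and place2 below 0.01 m or horizontal distance between unit0 and place3 below 0.01 m or horizontal distance between unit0 and place4 below 0.01 m) and angle between the x axis of each of unit0, unit1, unit2, unit3, unit4 and the x axis of rack, either way round below 0.17 rad and angle between each of unit0, unit1, unit2, unit3, unit4's own z axis and vertical below 0.1 rad and z of unit0 in the frame of rack between 0.024 and 0.036 m and linear speed of each of unit0, unit1, unit2, unit3, unit4, housing, spacer, disc below 0.02 m/s and (horizontal distance between unit1 and place0 below 0.01 m or horizontal distance between unit1 and place1 below 0.01 m or horizontal distance between unit1 and place2 below 0.01 m or horizontal distance between unit1 and place3 below 0.01 m or horizontal distance between unit1 and place4 below 0.01 m) and z of unit1 in the frame of rack between 0.024 and 0.036 m and (horizontal distance between unit2 and place0 below 0.01 m or horizontal distance between unit2 and place1 below 0.01 m or horizontal distance between unit2 and place2 below 0.01 m or horizontal distance between unit2 and place3 below 0.01 m or horizontal distance between unit2 and place4 below 0.01 m) and z of unit2 in the frame of rack between 0.024 and 0.036 m and (horizontal distance between unit3 and place0 below 0.01 m or horizontal distance between unit3 and place1 below 0.01 m or horizontal distance between unit3 and place2 below 0.01 m or horizontal distance between unit3 and place3 below 0.01 m or horizontal distance between unit3 and place4 below 0.01 m) and z of unit3 in the frame of rack between 0.024 and 0.036 m and (horizontal distance between unit4 and place0 below 0.01 m or horizontal distance between unit4 and place1 below 0.01 m or horizontal distance between unit4 and place2 below 0.01 m or horizontal distance between unit4 and place3 below 0.01 m or horizontal distance between unit4 and place4 below 0.01 m) and z of unit4 in the frame of rack between 0.024 and 0.036 m and (not (horizontal distance between any of unit0, unit1, unit2, unit3, unit4 and place1 below 0.01 m) or horizontal distance between any of unit0, unit1, unit2, unit3, unit4 and place0 below 0.01 m) and (not (horizontal distance between any of unit0, unit1, unit2, unit3, unit4 and place2 below 0.01 m) or horizontal distance between any of unit0, unit1, unit2, unit3, unit4 and place1 below 0.01 m) and (not (horizontal distance between any of unit0, unit1, unit2, unit3, unit4 and place3 below 0.01 m) or horizontal distance between any of unit0, unit1, unit2, unit3, unit4 and place2 below 0.01 m) and (not (horizontal distance between any of unit0, unit1, unit2, unit3, unit4 and place4 below 0.01 m) or horizontal distance between any of unit0, unit1, unit2, unit3, unit4 and place3 below 0.01 m) and value of joint start below 0.002 m); the robot touches nothing.
It fails at once if a bystander is moved by more than 4 cm (distance of any of mug, tape, screwdriver, jar, mouse, stick from where it was at the start of the episode above 0.04 m).
It fails at once if the start button is pressed before the sensor is complete (value of joint start above 0.0042 m and not (horizontal distance between disc and pocket below 0.03 m)).
Of unit0, unit1, unit2, unit3, unit4 only 3 to 5 are there at a start; the rules pass over those that are not, and their reading is None.
At some moment in a run one of unit0, unit1, unit2, unit3, unit4 may be knocked a few centimetres aside while the robot is not near it.
Once in a run the grip may slacken for a moment while it holds something.
It also fails if it takes over 210 s, if anything falls off the work surface, if the arm or the gripper's body presses on something with over 40 N, if the wrist force passes 120 N, or if a joint passes its speed limit or range.

## Working session

There is one attempt and no reset: what is moved stays moved. The work goes in short steps, Python scripts to look and compute and a tool call to move; the robot and the scene stay as the last step left them, time stands still between calls to the robot, and variables do not carry over. Pictures are saved under pics/ and viewed, at most 14 in all, crops included, and the job is handed in when it is done.

Besides the shell and the picture viewer there is one more tool, called after "Request:" as name([rows], argument=value, ...), one row to a line, values as JSON. apply_moves: Moves the arm, as the interface text tells. Shifts and turns lie within -1 to 1; 1 stands for 20 mm of shift or 60 degrees of turn. Its arguments: {"type":"object","properties":{"commands":{"type":"array","items":{"type":"array","items":{"type":"number","minimum":-1,"maximum":1}}},"claw":{"type":"number"}},"required":["commands"]}

```bash
mkdir -p pics; cat > h.py <<'E'
import numpy as np, cv2
from workcell import bot
def snap(n,f=None):
    c=bot.camera(n); 
    if f: cv2.imwrite('pics/'+f,c['image'])
    return c
def ray(c,u,v,z):
    K,R,t=map(np.array,(c['camera_matrix'],c['R'],c['t']))
    d=R.T@np.linalg.inv(K)@[u,v,1]; o=-R.T@t.ravel()
    return o+d*(z-o[2])/d[2]
def proj(c,X):
    K,R,t=map(np.array,(c['camera_matrix'],c['R'],c['t']))
    p=K@(R@np.array(X)+t.ravel()); return p[:2]/p[2]
E
python3 - <<'E'
from h import *
import pickle
o=bot.get_obs(); print(o)
a=snap('top','top0.png');b=snap('scene','scene0.png')
pickle.dump((a,b),open('c0.pkl','wb'))
for c in (a,b): print(c['camera_matrix'],c['R'],c['t'])
cv2.imwrite('pics/top0b.png',cv2.resize(a['image'],(800,600),interpolation=cv2.INTER_CUBIC))
E
```

```text
{'clock': 0.0, 'joint_pos': array([-1.18203652e+00,  2.41427981e-01,  3.72981881e-03,  1.33517501e+00,
        1.46226764e-05,  1.57080469e+00]), 'joint_vel': array([-7.12129208e-05, -5.84204842e-04,  8.01382874e-04, -3.58417248e-04,
       -1.17722579e-04, -1.58167948e-03]), 'tau': array([ 3.98865332e-04, -3.72315323e+01,  2.52408636e+01,  1.69428543e-02,
        5.60502735e-05, -5.20289198e-07]), 'eef_pos': array([ 0.18930675, -0.46215715,  0.25240753]), 'tool_rot': array([ 9.81167915e-01,  1.93153940e-01, -1.93410590e-04, -1.02027899e-03]), 'ft_force': array([ 0.15579642,  0.0273294 , -0.59134206]), 'ft_torque': array([ 0.0045765 , -0.04748228, -0.01445513]), 'grasp_force': 0.0, 'grip_width': 0.08536646912880533}
[[382.52227007   0.         254.25613766]
 [  0.         382.52227007 192.06211462]
 [  0.           0.           1.        ]] [[ 0.01219416 -0.99975155 -0.01865841]
 [-0.99495012 -0.01027221 -0.09984363]
 [ 0.09962716  0.0197817  -0.99482818]] [0.03065162 0.59722689 0.98852685]
[[375.68432643   0.         246.76782407]
 [  0.         375.68432643 194.77684206]
 [  0.           0.           1.        ]] [[ 0.88653668  0.4622066  -0.0204394 ]
 [ 0.30665112 -0.62010547 -0.72210407]
 [-0.34643586  0.63390398 -0.69148242]] [-0.51199739 -0.10544433  1.31584709]
```

View pics/top0b.png

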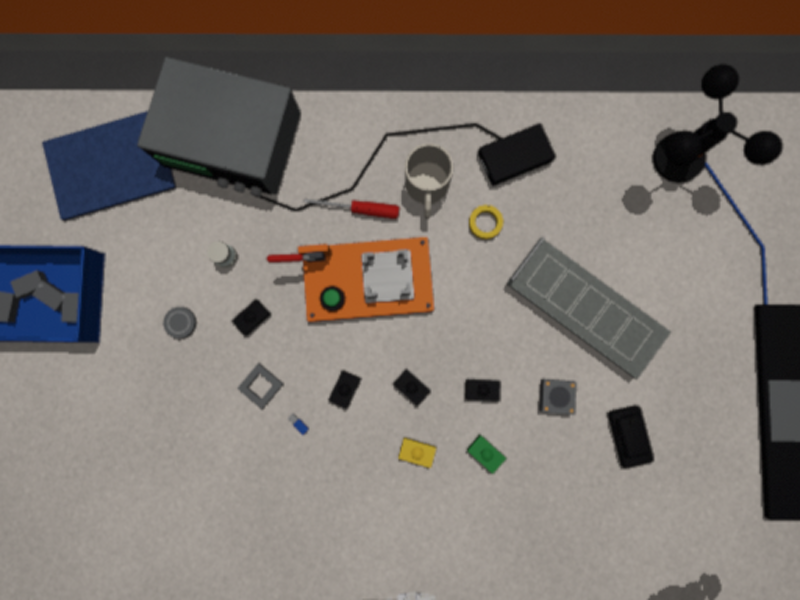

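View pics/scene0.png

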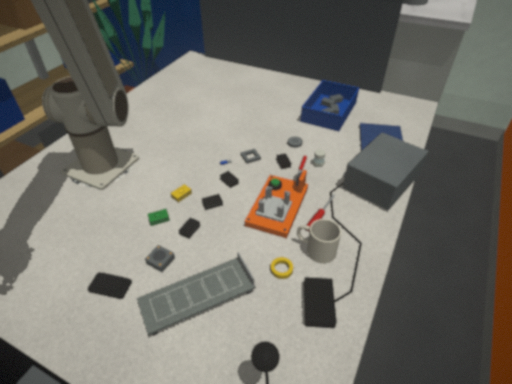

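Top view (800 px scale). There are four black boxes at (251,317), (345,389), (411,387) and (482,390). Yellow (417,453) and green (487,454) are decoys. The spacer is at (261,385), the disc at (180,322) and the housing at (558,397). The fixture centre is about (368,280), with the button at (332,298) and the pocket at (387,276). The rack runs from (543,245) to (650,375).

I'll confirm in enlarged crops.

```bash
python3 - <<'E'
from h import *
import pickle
a,b=pickle.load(open('c0.pkl','rb'))
im=a['image']
def crop(x0,y0,w,h,s,f): cv2.imwrite('pics/'+f,cv2.resize(im[y0:y0+h,x0:x0+w],None,fx=s,fy=s,interpolation=cv2.INTER_CUBIC))
crop(95,145,190,140,4,'cropL.png'); crop(285,145,150,150,4,'cropR.png')
print(bot.tip_reach)
w=snap('wrist','wrist0.png'); print(w['camera_matrix'],w['R'],w['t'])
print(-w['R'].T@w['t'])
E
```

```text
0.022
[[294.98649547   0.         253.94934978]
 [  0.         294.98649547 192.48906084]
 [  0.           0.           1.        ]] [[ 0.37815088 -0.92574243 -0.00169197]
 [-0.87941494 -0.35979659  0.31173031]
 [-0.28919074 -0.11639314 -0.95016912]] [-0.4994223  -0.04019129  0.38015704]
[ 0.26345006 -0.43254943  0.37289731]
```

View pics/cropL.png

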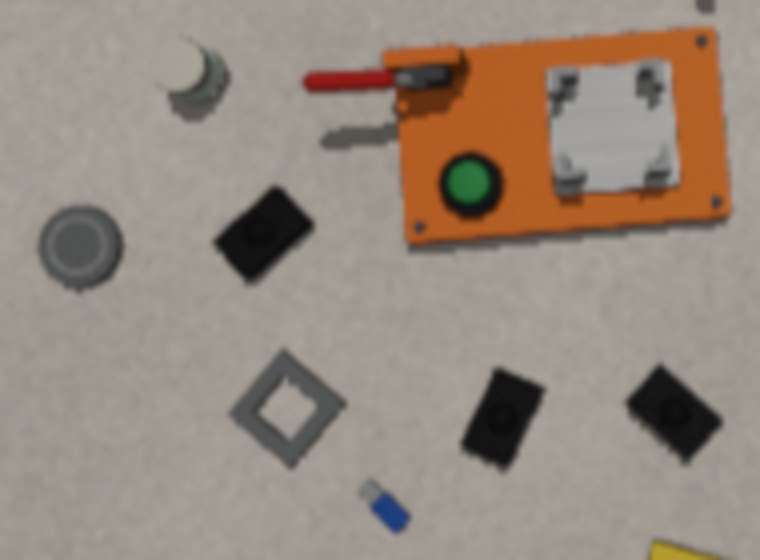

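View pics/cropR.png

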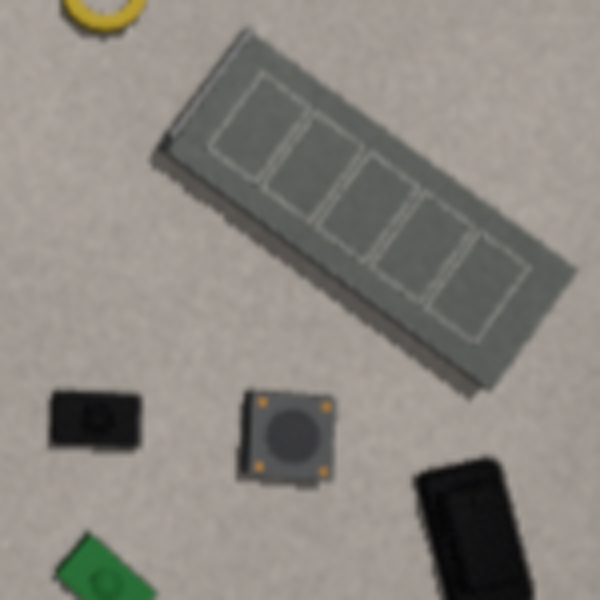

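Crops confirm it. All four black boxes carry domes (left crop (260,234), (501,418), (675,411); right crop (97,419)). The housing with its dark window is at right crop (293,436), and the end stop is at the upper-left end of the rack. Next I compute poses from these pixels.

```bash
cat > est.py <<'E'
from h import *
import pickle
a,b=pickle.load(open('c0.pkl','rb'))
def L(u,v,z,x0=95): return ray(a,(u+.5)/4-.5+x0,(v+.5)/4-.5+145,z)[:2]
R=lambda u,v,z: L(u,v,z,285)
ang=lambda p,q: np.degrees(np.arctan2(*(q-p)[::-1]))
if __name__=='__main__':
    np.set_printoptions(precision=4,suppress=True)
    s=[L(702,41,.025),L(716,202,.025),L(419,227,.025)]
    print('fix c',(s[0]+s[2])/2,'xang',ang(s[1],s[0]),'yang',ang(s[1],s[2]), np.linalg.norm(s[1]-s[2]))
    n=[L(*p,.035) for p in ((547,68),(669,60),(680,188),(555,197))]
    print('nest',np.mean(n,0),ang(n[3],n[0]),ang(n[2],n[1]),ang(n[1],n[0]),ang(n[2],n[3]))
    print('button',L(469,183,.045))
    print('disc',L(80,245,.012))
    q=[L(*p,.012) for p in ((285,349),(346,404),(291,467),(231,411))]
    print('spacer',np.mean(q,0),[ang(q[i],q[(i+1)%4]) for i in range(4)])
    for f,P,d in ((L,((277,186),(314,225),(251,283),(214,241)),(260,234)),(L,((498,368),(545,388),(504,470),(461,450)),(501,418)),
      (L,((660,365),(722,421),(686,463),(627,406)),(675,411)),(R,((51,391),(140,394),(139,450),(49,447)),(97,419))):
        q=[f(*p,.022) for p in P]; l=[np.linalg.norm(q[i]-q[(i+1)%4]) for i in range(4)]
        print('unit',np.mean(q,0),'dome',f(*d,.027),[ang(q[i],q[(i+1)%4]) for i in range(4)],l)
    q=[R(*p,.026) for p in ((252,390),(335,396),(331,479),(248,473))]
    print('housing',np.mean(q,0),R(293,436,.026),[ang(q[i],q[(i+1)%4]) for i in range(4)])
    p0,p4=R(260,128,.03),R(477.5,287,.03)
    print('place0',p0,'4',p4,'yang',ang(p4,p0),np.linalg.norm(p0-p4))
E
python3 est.py
```

```text
fix c [0.6348 0.09  ] xang 5.355868862346822 yang 95.43424272100597 0.19940852214736499
nest [0.6375 0.055 ] 4.546648672776665 5.429295217680283 94.30306105476784 94.73068783048323
button [0.5987 0.1486]
disc [0.557  0.4171]
spacer [0.4493 0.271 ] [np.float64(-130.47516991267787), np.float64(139.85766668378713), np.float64(48.80674892604176), np.float64(-39.87677165738074)]
unit [0.5654 0.289 ] dome [0.5648 0.2904] [np.float64(-135.17347573603038), np.float64(133.81137496346278), np.float64(43.0341223133477), np.float64(-47.628002940260885)] [np.float64(0.03678801191235734), np.float64(0.056946526498583755), np.float64(0.0381872632594211), np.float64(0.055794349026801755)]
unit [0.4442 0.1261] dome [0.445  0.1263] [np.float64(-112.08392690155026), np.float64(154.20790672834082), np.float64(66.24106560285998), np.float64(-23.329432339204143)] [np.float64(0.03400759834400308), np.float64(0.060018557168476476), np.float64(0.03142155049074046), np.float64(0.05898838060814444)]
unit [0.4491 0.0125] dome [0.4511 0.0116] [np.float64(-131.2374954698916), np.float64(139.68172349963285), np.float64(46.998452836947685), np.float64(-38.350856305045326)] [np.float64(0.05497270377805466), np.float64(0.03634397103789301), np.float64(0.053832459357820335), np.float64(0.034726197561946386)]
unit [ 0.4463 -0.1069] dome [ 0.4475 -0.1078] [np.float64(-91.18773812876765), np.float64(178.69623339599605), np.float64(88.87882227104794), np.float64(-2.001824981801576)] [np.float64(0.05865484163706865), np.float64(0.03655691321071709), np.float64(0.05910127916922149), np.float64(0.03662919339520012)]
housing [ 0.4391 -0.2349] [ 0.4381 -0.2359] [np.float64(-93.39578089343298), np.float64(176.24038378574792), np.float64(86.6830892158506), np.float64(-3.4557433626768916)]
place0 [ 0.6408 -0.216 ] 4 [ 0.5367 -0.3569] yang 53.5537839182794 0.17515478817652172
```

```bash
cat > plan.py <<'E'
from h import *
import sys
from scipy.spatial.transform import Rotation as Ro
def pose():
    o=bot.get_obs(); M=Ro.from_quat(o['tool_rot']).as_matrix()
    return o['eef_pos'],np.degrees(np.arctan2(M[1,0],M[0,0])),M,o
def plan(x,y,z,xa):
    """prints: turn (total units of 60deg; roll+ = cw from above), then shifts in the turned tool frame, in units of 20 mm"""
    p,a,M,o=pose(); d=(a-xa+180)%360-180
    t=np.radians(xa); ex=np.array([np.cos(t),np.sin(t)]); ey=np.array([np.sin(t),-np.cos(t)])
    v=np.array([x,y])-p[:2]
    print('pos',p.round(4),'ang %.2f'%a,'j6 %.2f'%o['joint_pos'][5],'t %.1f'%o['clock'],'w %.4f'%o['grip_width'],'F',o['ft_force'].round(1))
    print('ROLL total %.3f (%.1f deg, %.1f rows)'%(d/60,d,abs(d)/7.14),'X %.2f Y %.2f Z %.2f'%(v@ex/.02,v@ey/.02,(p[2]-z)/.02))
if __name__=='__main__': plan(*map(float,sys.argv[1:5]))
E
python3 plan.py 0.4385 -0.2354 0.15 86.4
```

```text
pos [ 0.1894 -0.4622  0.2526] ang 22.28 j6 1.57 t 0.1 w 0.0853 F [ 0.6 -0.1 -0.4]
ROLL total -1.069 (-64.1 deg, 9.0 rows) X 12.10 Y 11.72 Z 5.13
```

Request:
apply_moves([
  [0,0,0.5,-0.107],
  [0,0,0.5,-0.107],
  [0,0,0.5,-0.107],
  [0,0,0.5,-0.107],
  [0,0,0.5,-0.107],
])

```text
clock: 0.57
eef_pos: [0.1894, -0.4624, 0.2025]
tool_rot: [0.888, 0.459, 0.0, -0.0]
ft_force: [-0.1, 0.2, -0.1]
grip_width: 0.0852
grasp_force: 0.0
```

Request:
apply_moves([
  [0,0,0.5,-0.107],
  [0,0,0.5,-0.107],
  [0,0,0.5,-0.107],
  [0,0,0.5,-0.107],
  [0,0,0.5,-0.107],
])

```text
clock: 0.98
eef_pos: [0.1894, -0.4624, 0.1525]
tool_rot: [0.727, 0.687, 0.0, -0.0]
ft_force: [0.1, -0.2, -0.2]
grip_width: 0.0857
grasp_force: 0.0
```

Request:
apply_moves([
  [1,1,0,0],
  [1,1,0,0],
  [1,1,0,0],
  [1,1,0,0],
  [1,1,0,0],
])

```text
clock: 1.4
eef_pos: [0.2961, -0.3679, 0.153]
tool_rot: [0.729, 0.685, 0.0, -0.0]
ft_force: [0.1, 0.9, -0.0]
grip_width: 0.085
grasp_force: 0.0
```

Request:
apply_moves([
  [1,1,0,0],
  [1,1,0,0],
  [1,1,0,0],
  [1,1,0,0],
  [1,1,0,0],
])

```text
clock: 1.82
eef_pos: [0.4021, -0.2741, 0.1531]
tool_rot: [0.729, 0.685, -0.0, -0.0]
ft_force: [0.1, -0.8, -0.2]
grip_width: 0.0849
grasp_force: 0.0
```

Request:
apply_moves([
  [1,0.9,0,0],
  [1,0.8,0,0],
  [0,0,0,0],
  [0,0,0,0],
  [0,0,0,0],
])

```text
clock: 2.23
eef_pos: [0.4373, -0.2375, 0.153]
tool_rot: [0.728, 0.685, -0.0, -0.0]
ft_force: [0.0, -0.1, -0.3]
grip_width: 0.085
grasp_force: 0.0
```

```bash
python3 - <<'E'
from plan import *
import pickle
plan(0.4385,-0.2354,0.15,86.4)
w=snap('wrist','w1.png'); pickle.dump((w,pose()[:2]),open('w1.pkl','wb'))
p,a,M,o=pose()
for h in (.019,.017): print(proj(w,p+M@[0,0,h]))
E
```

```text
pos [ 0.4373 -0.2375  0.153 ] ang 86.49 j6 1.13 t 2.2 w 0.0850 F [ 0.  -0.1 -0.3]
ROLL total 0.002 (0.1 deg, 0.0 rows) X 0.11 Y 0.05 Z 0.15
[253.67836956 253.39970692]
[253.675105   255.32890037]
```

View pics/w1.png

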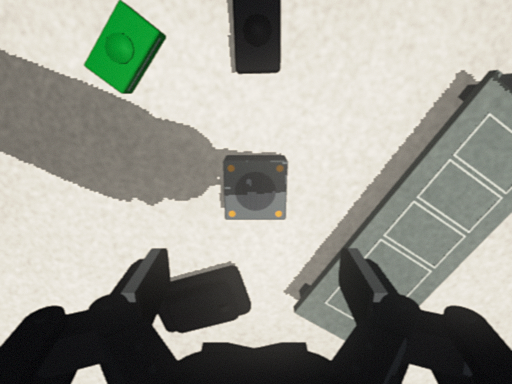

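Wrist view: the housing lies centred with its screws at (231,168), (279,168), (278,213), (232,213). First I'll look at the pocket in the same tool frame, so that camera bias cancels.

```bash
python3 plan.py 0.638 0.0552 0.175 95.1
```

```text
pos [ 0.4371 -0.2379  0.153 ] ang 86.43 j6 1.13 t 2.3 w 0.0852 F [-0.3  0.6 -0. ]
ROLL total -0.144 (-8.7 deg, 1.2 rows) X 13.70 Y 11.31 Z -1.10
```

Request:
apply_moves([
  [0,0,-0.5,-0.072],
  [0,0,-0.6,-0.072],
  [1,1,0,0],
  [1,1,0,0],
  [1,1,0,0],
])

```text
clock: 2.7
eef_pos: [0.492, -0.1734, 0.1758]
tool_rot: [0.676, 0.737, 0.0, 0.0]
ft_force: [0.9, -0.4, 0.1]
grip_width: 0.0853
grasp_force: 0.0
```

Request:
apply_moves([
  [1,1,0,0],
  [1,1,0,0],
  [1,1,0,0],
  [1,1,0,0],
  [1,1,0,0],
])

```text
clock: 3.12
eef_pos: [0.5831, -0.0644, 0.1753]
tool_rot: [0.676, 0.737, -0.0, -0.0]
ft_force: [-0.1, -0.1, 0.2]
grip_width: 0.0853
grasp_force: 0.0
```

Request:
apply_moves([
  [1,1,0,0],
  [1,1,0,0],
  [1,1,0,0],
  [1,0.3,0,0],
  [1,0,0,0],
])

```text
clock: 3.53
eef_pos: [0.641, 0.041, 0.1746]
tool_rot: [0.676, 0.737, 0.0, 0.0]
ft_force: [1.4, 1.3, 0.2]
grip_width: 0.0855
grasp_force: 0.0
```

Request:
apply_moves([
  [0.7,0,0,0],
  [0,0,0,0],
  [0,0,0,0],
  [0,0,0,0],
  [0,0,0,0],
])

```text
clock: 3.95
eef_pos: [0.6384, 0.054, 0.1755]
tool_rot: [0.676, 0.737, -0.0, 0.0]
ft_force: [-0.9, 0.2, 0.5]
grip_width: 0.0857
grasp_force: 0.0
```

```bash
python3 - <<'E'
from plan import *
import pickle
plan(0.638,0.0552,0.175,95.1)
w=snap('wrist'); pickle.dump((w,pose()[:2]),open('w2.pkl','wb'))
cv2.imwrite('pics/w2.png',cv2.resize(w['image'][90:290,120:390],None,fx=2.9,fy=2.9,interpolation=cv2.INTER_CUBIC))
E
```

```text
pos [0.6384 0.054  0.1755] ang 95.01 j6 1.57 t 4.0 w 0.0857 F [-0.9  0.2  0.5]
ROLL total -0.002 (-0.1 deg, 0.0 rows) X 0.06 Y -0.02 Z 0.03
```

View pics/w2.png

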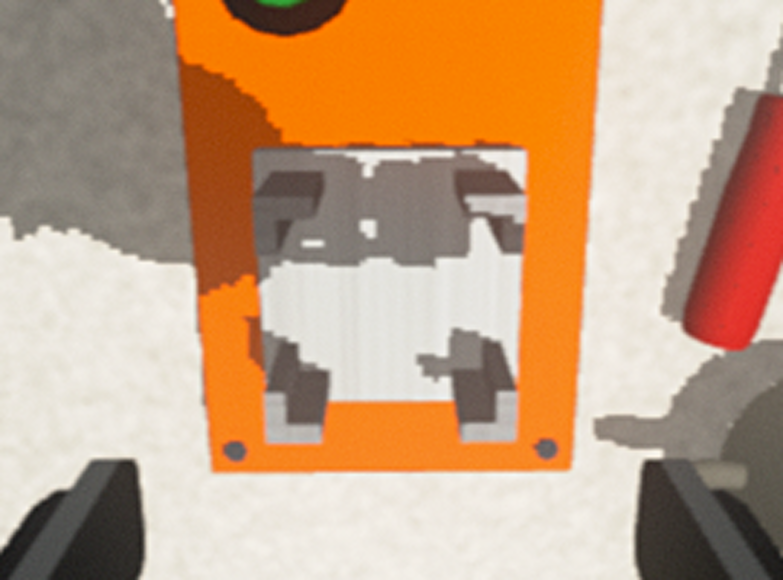

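Crop of the pocket (native = crop/2.9 + (120,90)). The outer top corners of the guides are at (253,196), (527,195), (516,441), (265,443). The nest plate spans from row 150 to row 402.

```bash
cat >> h.py <<'E'
def tool(w,p,a,pts,z):
    "pixel points -> tool-frame offsets (mm) from the TCP axis, at height z"
    t=np.radians(a); B=np.array([[np.cos(t),np.sin(t)],[np.sin(t),-np.cos(t)]])
    return np.array([B@(ray(w,u,v,z)[:2]-p[:2]) for u,v in pts])*1000
E
python3 - <<'E'
from h import *
import pickle
np.set_printoptions(precision=2,suppress=True)
w,(p,a)=pickle.load(open('w2.pkl','rb'))
n=lambda P:[((u+.5)/2.9-.5+120,(v+.5)/2.9-.5+90) for u,v in P]
g=tool(w,p,a,n([(253,196),(527,195),(516,441),(265,443)]),.075);print('guides',g,g.mean(0))
g=tool(w,p,a,n([(252,150),(527,150),(518,402),(263,402)]),.035);print('plate',g,g.mean(0))
g=tool(w,p,a,n([(234,450),(545,448)]),.025);print('screws',g,g.mean(0))
w,(p,a)=pickle.load(open('w1.pkl','rb'))
g=tool(w,p,a,[(231,168),(279,168),(278,213),(232,213)],.026);print('housing',g,g.mean(0))
E
```

```text
guides [[ 35.08 -35.82]
 [ 35.27  35.83]
 [-36.36  36.19]
 [-36.93 -36.02]] [-0.74  0.05]
plate [[ 41.17 -41.86]
 [ 41.09  41.66]
 [-42.83  42.79]
 [-42.74 -42.47]] [-0.83  0.03]
screws [[-66.04 -55.24]
 [-65.37  54.8 ]] [-65.71  -0.22]
housing [[ 20.86 -19.7 ]
 [ 20.87  21.54]
 [-20.78  21.74]
 [-20.79 -19.81]] [0.04 0.95]
```

```bash
python3 plan.py 0.4383 -0.2376 0.026 86.4
```

```text
pos [0.6385 0.054  0.1755] ang 95.00 j6 1.57 t 4.0 w 0.0855 F [-0.2 -0.4 -0.4]
ROLL total 0.143 (8.6 deg, 1.2 rows) X -15.18 Y -9.07 Z 7.48
```

Request:
apply_moves([
  [0,0,0,0.072],
  [0,0,0,0.071],
  [-1,-1,0,0],
  [-1,-1,0,0],
  [-1,-1,0,0],
])

```text
clock: 4.42
eef_pos: [0.5742, -0.002, 0.175]
tool_rot: [0.728, 0.685, -0.0, 0.0]
ft_force: [0.2, 0.1, 0.7]
grip_width: 0.085
grasp_force: 0.0
```

Request:
apply_moves([
  [-1,-1,0,0],
  [-1,-1,0,0],
  [-1,-1,0,0],
  [-1,-1,0,0],
  [-1,-1,0,0],
])

```text
clock: 4.83
eef_pos: [0.4678, -0.0961, 0.1756]
tool_rot: [0.729, 0.685, 0.0, 0.0]
ft_force: [-0.7, -0.7, 0.6]
grip_width: 0.0855
grasp_force: 0.0
```

Request:
apply_moves([
  [-1,-1,0,0],
  [-1,-0.07,0,0],
  [-1,0,0,0],
  [-1,0,0,0],
  [-1,0,0.5,0],
])

```text
clock: 5.25
eef_pos: [0.4424, -0.1953, 0.1674]
tool_rot: [0.729, 0.685, 0.001, 0.002]
ft_force: [0.8, 0.4, 0.3]
grip_width: 0.0853
grasp_force: 0.0
```

Request:
apply_moves([
  [-1,0,0.5,0],
  [-1,0,0.5,0],
  [-0.18,0,1,0],
  [0,0,1,0],
  [0,0,1,0],
])

```text
clock: 5.67
eef_pos: [0.4388, -0.2382, 0.085]
tool_rot: [0.729, 0.684, 0.0, 0.001]
ft_force: [0.2, 0.5, -0.6]
grip_width: 0.0858
grasp_force: 0.0
```

Request:
apply_moves([
  [0,0,1,0],
  [0,0,0.5,0],
  [0,0,0,0],
  [0,0,0,0],
  [0,0,0,0],
])

```text
clock: 6.08
eef_pos: [0.4399, -0.2372, 0.0565]
tool_rot: [0.728, 0.685, 0.0, 0.001]
ft_force: [0.6, 0.2, 0.7]
grip_width: 0.0856
grasp_force: 0.0
```

```bash
python3 plan.py 0.4383 -0.2376 0.026 86.4
```

```text
pos [ 0.4399 -0.2372  0.0565] ang 86.52 j6 1.14 t 6.1 w 0.0856 F [0.6 0.2 0.7]
ROLL total 0.002 (0.1 deg, 0.0 rows) X -0.03 Y -0.08 Z 1.52
```

Request:
apply_moves([
  [0,-0.08,0.75,0],
  [0,0,0.75,0],
  [0,0,0,0],
  [0,0,0,0],
  [0,0,0,0],
])

```text
clock: 6.5
eef_pos: [0.4384, -0.2369, 0.0266]
tool_rot: [0.728, 0.685, 0.0, 0.001]
ft_force: [1.2, 0.4, 0.3]
grip_width: 0.0857
grasp_force: 0.0
```

Request:
apply_moves([
  [0,0,0,0],
  [0,0,0,0],
  [0,0,0,0],
  [0,0,0,0],
  [0,0,0,0],
], claw=1)

```text
clock: 6.92
eef_pos: [0.4384, -0.2369, 0.0265]
tool_rot: [0.728, 0.685, 0.0, 0.001]
ft_force: [-0.6, 0.0, 6.5]
grip_width: 0.0547
grasp_force: 65.2
```

Request:
apply_moves([
  [0,0,0,0],
  [0,0,0,0],
  [0,0,0,0],
  [0,0,0,0],
  [0,0,0,0],
])

```text
clock: 7.33
eef_pos: [0.4384, -0.2369, 0.0265]
tool_rot: [0.728, 0.685, 0.0, 0.001]
ft_force: [0.3, 0.8, 6.0]
grip_width: 0.0546
grasp_force: 65.2
```

Request:
apply_moves([
  [0,0,-1,0],
  [0,0,-1,0],
  [0,0,-1,0],
  [0,0,-1,0],
  [0,0,-1,0],
])

```text
clock: 7.75
eef_pos: [0.437, -0.2362, 0.126]
tool_rot: [0.728, 0.685, -0.0, -0.0]
ft_force: [0.3, 0.0, -2.2]
grip_width: 0.0549
grasp_force: 64.3
```

```bash
python3 plan.py 0.6385 0.0532 0.13 95.3
```

```text
pos [ 0.437  -0.2362  0.126 ] ang 86.54 j6 1.14 t 7.8 w 0.0549 F [ 0.3  0.  -2.2]
ROLL total -0.146 (-8.8 deg, 1.2 rows) X 13.48 Y 11.37 Z -0.20
```

Request:
apply_moves([
  [0,0,-0.5,-0.073],
  [0,0,0,-0.073],
  [1,1,0,0],
  [1,1,0,0],
  [1,1,0,0],
])

```text
clock: 8.17
eef_pos: [0.4917, -0.1707, 0.1353]
tool_rot: [0.674, 0.738, -0.0, -0.0]
ft_force: [0.6, -0.1, -1.9]
grip_width: 0.0545
grasp_force: 64.3
```

Request:
apply_moves([
  [1,1,0,0],
  [1,1,0,0],
  [1,1,0,0],
  [1,1,0,0],
  [1,1,0,0],
])

```text
clock: 8.58
eef_pos: [0.5823, -0.0611, 0.1349]
tool_rot: [0.674, 0.739, -0.0, -0.0]
ft_force: [-0.4, -0.4, -1.5]
grip_width: 0.0548
grasp_force: 64.3
```

Request:
apply_moves([
  [1,1,0,0],
  [1,1,0,0],
  [1,1,0,0],
  [1,0.37,0,0],
  [1,0,0,0],
])

```text
clock: 9.0
eef_pos: [0.6413, 0.0448, 0.1344]
tool_rot: [0.674, 0.739, 0.0, 0.0]
ft_force: [0.2, -0.8, -1.6]
grip_width: 0.0541
grasp_force: 64.4
```

Request:
apply_moves([
  [0.51,0,0,0],
  [0,0,0,0],
  [0,0,0,0],
  [0,0,0,0],
  [0,0,0,0],
])

```text
clock: 9.42
eef_pos: [0.6389, 0.0521, 0.1354]
tool_rot: [0.674, 0.738, -0.0, 0.0]
ft_force: [0.7, -0.5, -1.0]
grip_width: 0.0545
grasp_force: 64.4
```

```bash
python3 plan.py 0.6384 0.0538 0.0625 95.3; python3 - <<'E'
from plan import *
import pickle
w=snap('wrist'); pickle.dump((w,pose()[:2]),open('w3.pkl','wb'))
cv2.imwrite('pics/w3.png',cv2.resize(w['image'][90:350,120:390],None,fx=2.2,fy=2.2,interpolation=cv2.INTER_CUBIC))
E
```

```text
pos [0.6389 0.0521 0.1354] ang 95.20 j6 1.56 t 9.4 w 0.0545 F [ 0.7 -0.5 -1. ]
ROLL total -0.002 (-0.1 deg, 0.0 rows) X 0.08 Y -0.02 Z 3.65
```

View pics/w3.png

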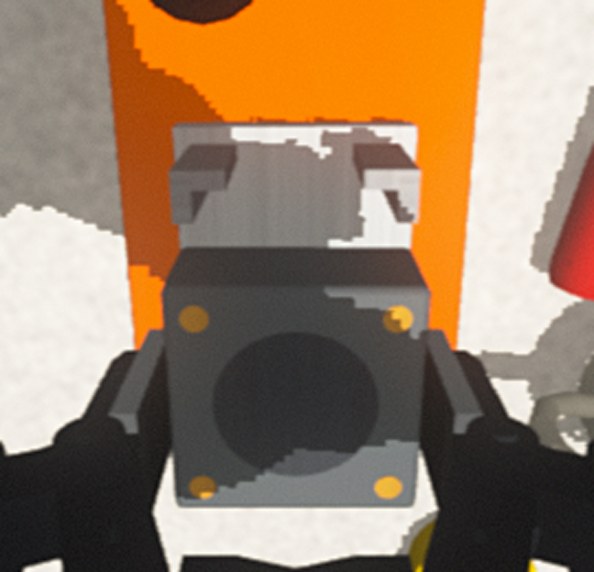

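The housing is held square; its screws are at crop (193,319), (399,319), (388,487), (203,487).

```bash
python3 - <<'E'
from h import *
import pickle
np.set_printoptions(precision=2,suppress=True)
w,(p,a)=pickle.load(open('w3.pkl','rb'))
n=lambda P:[((u+.5)/2.2-.5+120,(v+.5)/2.2-.5+90) for u,v in P]
g=tool(w,p,a,n([(193,319),(399,319),(388,487),(203,487)]),p[2]-.0005);print(p,a,'hous',g,g.mean(0))
g=tool(w,p,a,n([(172,125),(417,125)]),.035);print('plate',g,g.mean(0))
E
python3 plan.py 0.6384 0.0538 0.0625 95.3
```

```text
[0.64 0.05 0.14] 95.19190729930328 hous [[ 19.77 -21.25]
 [ 19.73  21.12]
 [-22.18  20.69]
 [-22.14 -21.09]] [-1.2  -0.13]
plate [[ 43.29 -42.19]
 [ 43.21  41.28]] [43.25 -0.45]
pos [0.6389 0.0522 0.1355] ang 95.19 j6 1.56 t 9.5 w 0.0551 F [ 0.4  0.6 -1.6]
ROLL total -0.002 (-0.1 deg, 0.0 rows) X 0.08 Y -0.02 Z 3.65
```

Request:
apply_moves([
  [0.11,-0.02,0.5,0],
  [0,0,0.5,0],
  [0,0,0.5,0],
  [0,0,0.5,0],
  [0,0,0,0],
])

```text
clock: 9.88
eef_pos: [0.6367, 0.0554, 0.0917]
tool_rot: [0.674, 0.739, -0.002, -0.002]
ft_force: [0.7, 0.5, -2.4]
grip_width: 0.0546
grasp_force: 64.3
```

```bash
python3 plan.py 0.6384 0.0542 0.0625 95.3
```

```text
pos [0.6367 0.0554 0.0917] ang 95.29 j6 1.57 t 9.9 w 0.0546 F [ 0.7  0.5 -2.4]
ROLL total -0.000 (-0.0 deg, 0.0 rows) X -0.07 Y 0.08 Z 1.46
```

Request:
apply_moves([
  [0,0,0,0],
  [0,0,0,0],
  [0,0,0,0],
  [0,0,0,0],
  [0,0,0,0],
])

```text
clock: 10.3
eef_pos: [0.6388, 0.0558, 0.0959]
tool_rot: [0.674, 0.739, 0.0, 0.0]
ft_force: [0.9, -0.7, -1.6]
grip_width: 0.0547
grasp_force: 64.3
```

```bash
python3 plan.py 0.6384 0.0542 0.0625 95.3
```

```text
pos [0.6388 0.0558 0.0959] ang 95.30 j6 1.57 t 10.3 w 0.0547 F [ 0.9 -0.7 -1.6]
ROLL total 0.000 (0.0 deg, 0.0 rows) X -0.08 Y -0.03 Z 1.67
```

Request:
apply_moves([
  [-0.04,0,0.3,0],
  [0,0,0.3,0],
  [0,0,0.3,0],
  [0,0,0.3,0],
  [0,0,0.3,0],
])

```text
clock: 10.72
eef_pos: [0.6381, 0.0549, 0.0642]
tool_rot: [0.674, 0.739, -0.0, -0.0]
ft_force: [0.2, 0.8, -1.7]
grip_width: 0.0544
grasp_force: 64.4
```

Request:
apply_moves([
  [0,0,0.1,0],
  [0,0,0,0],
  [0,0,0,0],
  [0,0,0,0],
  [0,0,0,0],
])

```text
clock: 11.13
eef_pos: [0.6388, 0.055, 0.0636]
tool_rot: [0.674, 0.739, 0.0, 0.0]
ft_force: [-1.0, 0.3, -2.5]
grip_width: 0.0545
grasp_force: 64.4
```

```bash
python3 plan.py 0.6384 0.0542 0.0615 95.3
```

```text
pos [0.6388 0.055  0.0636] ang 95.30 j6 1.56 t 11.1 w 0.0545 F [-1.   0.3 -2.5]
ROLL total -0.000 (-0.0 deg, 0.0 rows) X -0.04 Y -0.02 Z 0.11
```

Request:
apply_moves([
  [0,0,0.06,0],
  [0,0,0.04,0],
  [0,0,0,0],
  [0,0,0,0],
  [0,0,0,0],
])

```text
clock: 11.55
eef_pos: [0.6387, 0.055, 0.0616]
tool_rot: [0.674, 0.739, 0.0, 0.0]
ft_force: [-0.1, 0.2, 0.8]
grip_width: 0.0549
grasp_force: 64.5
```

Request:
apply_moves([
  [0,0,0,0],
  [0,0,0,0],
  [0,0,0,0],
  [0,0,0,0],
  [0,0,0,0],
], claw=0)

```text
clock: 11.97
eef_pos: [0.6385, 0.055, 0.0614]
tool_rot: [0.674, 0.739, 0.0, 0.0]
ft_force: [-1.3, 0.9, 0.3]
grip_width: 0.0857
grasp_force: 0.0
```

Request:
apply_moves([
  [0,0,0,0],
  [0,0,-1,0],
  [0,0,-1,0],
  [0,0,-1,0],
  [0,0,-1,0],
])

```text
clock: 12.38
eef_pos: [0.6383, 0.0549, 0.142]
tool_rot: [0.674, 0.739, -0.0, -0.0]
ft_force: [-0.3, -0.5, -0.4]
grip_width: 0.0854
grasp_force: 0.0
```

Request:
apply_moves([
  [0,0,-1,0],
  [0,0,-0.7,0],
  [0,0,0,0],
  [0,0,0,0],
  [0,0,0,0],
])

```text
clock: 12.8
eef_pos: [0.6378, 0.0549, 0.1741]
tool_rot: [0.674, 0.739, -0.001, -0.001]
ft_force: [-1.2, -0.1, -0.4]
grip_width: 0.0852
grasp_force: 0.0
```

```bash
python3 - <<'E'
from plan import *
import pickle
w=snap('wrist'); pickle.dump((w,pose()[:2]),open('w4.pkl','wb'))
cv2.imwrite('pics/w4.png',cv2.resize(w['image'][90:290,120:390],None,fx=2.9,fy=2.9,interpolation=cv2.INTER_CUBIC))
plan(0.4493,0.2705,.15,140)
E
```

```text
pos [0.6375 0.0549 0.1736] ang 95.30 j6 1.56 t 12.8 w 0.0852 F [-0.3  0.4 -0.7]
ROLL total -0.745 (-44.7 deg, 6.3 rows) X 14.14 Y 2.21 Z 1.18
```

View pics/w4.png

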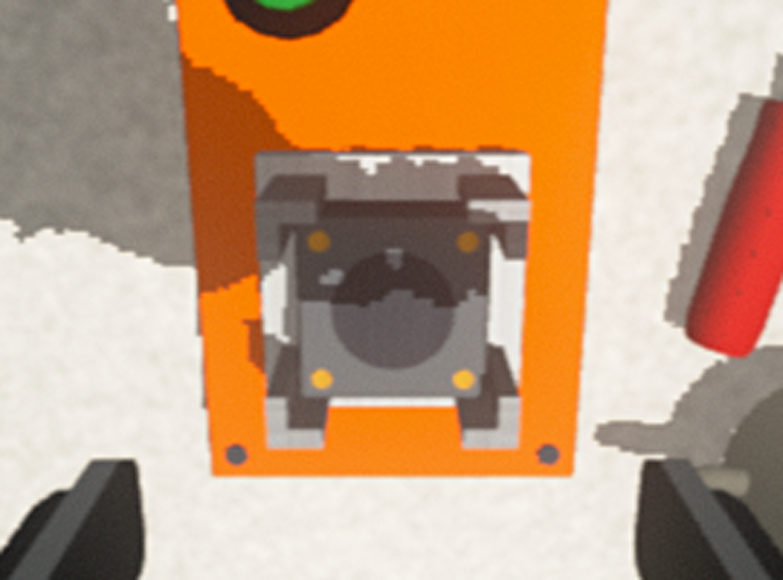

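Housing seated flat and square, with screws at (318,241), (467,241), (463,379), (321,379) in the crop. Next the spacer.

Request:
apply_moves([
  [0,0,0.2,-0.106],
  [0,0,0.2,-0.106],
  [0,0,0.2,-0.106],
  [0,0,0.2,-0.106],
  [0,0,0.2,-0.106],
])

```text
clock: 13.27
eef_pos: [0.6375, 0.0549, 0.1531]
tool_rot: [0.443, 0.897, -0.001, -0.001]
ft_force: [0.2, 0.2, 0.9]
grip_width: 0.0851
grasp_force: 0.0
```

Request:
apply_moves([
  [0,0,0,-0.106],
  [0,0,0,-0.103],
  [1,0.55,0,0],
  [1,0.55,0,0],
  [1,0.55,0,0],
])

```text
clock: 13.68
eef_pos: [0.6129, 0.119, 0.1533]
tool_rot: [0.346, 0.938, -0.001, -0.001]
ft_force: [0.3, -0.1, 0.7]
grip_width: 0.0857
grasp_force: 0.0
```

Request:
apply_moves([
  [1,0.55,0,0],
  [1,0,0,0],
  [1,0,0,0],
  [1,0,0,0],
  [1,0,0,0],
])

```text
clock: 14.1
eef_pos: [0.5433, 0.1924, 0.1535]
tool_rot: [0.345, 0.939, -0.001, -0.001]
ft_force: [0.2, 0.5, -0.1]
grip_width: 0.0855
grasp_force: 0.0
```

Request:
apply_moves([
  [1,0,0,0],
  [1,0,0,0],
  [1,0,0,0],
  [1,0,0,0],
  [1,0,0,0],
])

```text
clock: 14.52
eef_pos: [0.4671, 0.2569, 0.1537]
tool_rot: [0.345, 0.939, -0.001, -0.001]
ft_force: [0.1, 0.2, 0.3]
grip_width: 0.0854
grasp_force: 0.0
```

Request:
apply_moves([
  [1,0,0,0],
  [0.14,0,0,0],
  [0,0,0,0],
  [0,0,0,0],
  [0,0,0,0],
])

```text
clock: 14.93
eef_pos: [0.4519, 0.271, 0.1548]
tool_rot: [0.345, 0.938, -0.0, -0.0]
ft_force: [0.2, -0.5, 0.7]
grip_width: 0.0854
grasp_force: 0.0
```

Request:
apply_moves([
  [0,0,0,0],
  [0,0,0,0],
  [0,0,0,0],
  [0,0,0,0],
  [0,0,0,0],
])

```text
clock: 15.35
eef_pos: [0.4517, 0.2714, 0.1553]
tool_rot: [0.345, 0.939, 0.0, 0.0]
ft_force: [-0.2, 0.4, -0.3]
grip_width: 0.0853
grasp_force: 0.0
```

```bash
cat > look.py <<'E'
from plan import *
import pickle,sys
def look(f,z,lo,hi,box=(150,90,360,290)):
    "blob of grey level lo..hi nearest to the image point under the tool; rect corners -> tool frame mm"
    p,a,M,o=pose(); w=snap('wrist',f+'.png'); pickle.dump((w,(p,a)),open(f+'.pkl','wb'))
    g=w['image'].max(2); m=((g>=lo)&(g<=hi)).astype(np.uint8)
    x0,y0,x1,y1=box; k=np.zeros_like(m); k[y0:y1,x0:x1]=m[y0:y1,x0:x1]
    k=cv2.morphologyEx(k,cv2.MORPH_OPEN,np.ones((3,3)))
    c=proj(w,p+[0,0,z-p[2]]); cs=[q for q in cv2.findContours(k,cv2.RETR_EXTERNAL,cv2.CHAIN_APPROX_NONE)[0] if cv2.contourArea(q)>300]
    print('centre px',c.round(1),'z',p.round(4),'a %.2f'%a)
    for q in cs:
        P=tool(w,p,a,q[:,0,:].astype(float),z).astype(np.float32)
        (cx,cy),sz,an=cv2.minAreaRect(P); mm=q[:,0,:]
        print('px box',mm.min(0),mm.max(0),'centre mm %.1f %.1f'%(cx,cy),'size',np.round(sz,1),'ang %.1f'%an, 'grey',np.median(g[k>0]))
    return w
E
python3 - <<'E'
from look import *
w=look('w5',.012,20,120)
g=w['image'].max(2); print(g[130:260:10,190:330:10])
E
```

```text
centre px [254.5 185.5] z [0.4517 0.2714 0.1553] a 139.61
px box [150 240] [169 289] centre mm -86.1 -97.2 size [58.  19.8] ang 6.3 grey 111.0
px box [318 225] [359 289] centre mm -77.8 85.0 size [42.  77.6] ang 83.7 grey 111.0
px box [150  90] [308 178] centre mm 45.8 -21.5 size [ 77.  138.2] ang 0.1 grey 111.0
[[123 114 114 121 108 115 111 167 113 130 118 117 120 216]
 [114 116 108 113 119 114 138 109 111 118 117 125 178 217]
 [122 218 211 208 118 114 112 107 110 168 207 209 213 210]
 [222 203 213 185 118 117 118 121 121 119 212 214 212 207]
 [207 217 217 203 119 214 210 213 112 118 211 209 215 206]
 [215 212 209 210 121 214 214 217 106 121 213 211 217 215]
 [206 221 217 221 120 223 218 213 107 123 212 217 209 213]
 [211 221 220 208 122 103 114 117 122 123 210 217 214 211]
 [209 212 210 211 118 115 122 131 136 147 216 217 216 209]
 [214 217 214 215 214 214 216 216 211 218 218 211 209 212]
 [214 211 215 208 212 215 216 213 217 216 216 204 206 210]
 [212 207 220 209 216 211 216 213 211 210 218 213 207 202]
 [218 209 215 222 217 212 215 208 206 209 213 218 214 158]]
```

```bash
cat > hole.py <<'E'
from look import *
w,(p,a)=pickle.load(open('w5.pkl','rb'))
g=w['image'].max(2); m=(g>165).astype(np.uint8)
n,l,s,c=cv2.connectedComponentsWithStats(m); k=l[185,255]; print(s[k],c[k])
ys,xs=np.nonzero(l==k); P=tool(w,p,a,np.c_[xs,ys].astype(float),.006); 
print('hole',P.min(0),P.max(0))
for v in (190,200): r=np.nonzero(g[v]>165)[0]; print(v,[i for i in range(215,305) if (g[v,i]>165)!=(g[v,i-1]>165)])
for u in (240,252,265): print(u,[i for i in range(140,240) if (g[i,u]>165)!=(g[i-1,u]>165)])
E
python3 hole.py
```

```text
[236 166  33  28 828] [251.68115942 179.44927536]
hole [ -9.33324225 -17.58252516] [17.24558921 13.03525794]
190 [223, 237, 269, 283]
200 [224, 283]
240 [145, 148, 167, 193, 212]
252 [141, 149, 167, 193, 212]
265 [146, 149, 166, 193, 211]
```

```bash
python3 - <<'E'
from look import *
w,(p,a)=pickle.load(open('w5.pkl','rb'))
e=tool(w,p,a,[(252,166.5),(252,211.5)],.012)[:,0]; f=tool(w,p,a,[(252,192.5)],0)[0,0]
print('x0',e[0]-16,e[1]+28,f+16)
print('y0',tool(w,p,a,[(223,195),(282.5,195)],.012)[:,1], 'hole',tool(w,p,a,[(236.5,190),(268.5,190)],.012)[:,1])
g=w['image'].max(2)
for v in (175,200,205,208): print(v,[i for i in range(215,305) if (g[v,i]>165)!=(g[v,i-1]>165)])
for u in range(228,282,6): print(u,[i for i in range(196,240) if (g[i,u]>165)!=(g[i-1,u]>165)])
w,(p,a)=pickle.load(open('w4.pkl','rb'))
n=lambda P:[((u+.5)/2.9-.5+120,(v+.5)/2.9-.5+90) for u,v in P]
g=tool(w,p,a,n([(318,241),(467,241),(463,379),(321,379)]),.061);print(p,a,g,g.mean(0))
g=tool(w,p,a,n([(255,153),(530,153)]),.035);print('plate',g)
E
```

```text
x0 2.179343789240985 1.9287087047812825 5.211280956908208
y0 [-29.68289342  26.45944725] hole [-16.84847049  13.17808934]
175 [222, 236, 268, 283]
200 [224, 283]
205 [224, 283]
208 [225, 283]
228 [212]
234 [212]
240 [212]
246 [212]
252 [212]
258 [211]
264 [211]
270 [211]
276 [211]
[0.63754274 0.05487677 0.17362325] 95.2974223652434 [[ 19.81739756 -20.09097672]
 [ 19.79201786  21.79401373]
 [-22.33985496  21.75763185]
 [-22.32656087 -20.34169551]] [-1.2642501   0.77974334]
plate [[ 40.59250467 -40.69286541]
 [ 40.52798911  42.4711156 ]]
```

Request:
apply_moves([
  [0.1,-0.09,0.5,0],
  [0,0,1,0],
  [0,0,1,0],
  [0,0,1,0],
  [0,0,1,0],
])

```text
clock: 15.82
eef_pos: [0.449, 0.2717, 0.0647]
tool_rot: [0.345, 0.939, 0.0, 0.0]
ft_force: [0.7, 0.3, 0.8]
grip_width: 0.0855
grasp_force: 0.0
```

Request:
apply_moves([
  [0,0,1,0],
  [0,0,0.5,0],
  [0,0,0.3,0],
  [0,0,0,0],
  [0,0,0,0],
])

```text
clock: 16.23
eef_pos: [0.4492, 0.2718, 0.0298]
tool_rot: [0.345, 0.939, 0.0, 0.0]
ft_force: [1.0, 0.6, 0.7]
grip_width: 0.0852
grasp_force: 0.0
```

Request:
apply_moves([
  [0,0,0,0],
  [0,0,0,0],
  [0,0,0,0],
  [0,0,0,0],
  [0,0,0,0],
])

```text
clock: 16.65
eef_pos: [0.449, 0.2717, 0.0298]
tool_rot: [0.345, 0.939, 0.0, 0.0]
ft_force: [0.6, 0.2, -0.3]
grip_width: 0.0854
grasp_force: 0.0
```

```bash
python3 plan.py 0.4490 0.2714 0.020 139.2
```

```text
pos [0.449  0.2717 0.0298] ang 139.64 j6 1.25 t 16.6 w 0.0854 F [ 0.6  0.2 -0.3]
ROLL total 0.007 (0.4 deg, 0.1 rows) X -0.01 Y -0.01 Z 0.49
```

Well aligned; lower to about 0.021 and close.

Request:
apply_moves([
  [0,0,0.25,0],
  [0,0,0.2,0],
  [0,0,0,0],
  [0,0,0,0],
  [0,0,0,0],
])

```text
clock: 17.07
eef_pos: [0.4487, 0.2715, 0.0201]
tool_rot: [0.345, 0.939, -0.0, -0.0]
ft_force: [-0.3, -0.2, -0.1]
grip_width: 0.0852
grasp_force: 0.0
```

Request:
apply_moves([
  [0,0,0,0],
  [0,0,0,0],
  [0,0,0,0],
  [0,0,0,0],
  [0,0,0,0],
], claw=1)

```text
clock: 17.48
eef_pos: [0.4493, 0.2718, 0.0211]
tool_rot: [0.345, 0.939, 0.001, 0.0]
ft_force: [-0.3, -0.2, 5.5]
grip_width: 0.0539
grasp_force: 63.4
```

Request:
apply_moves([
  [0,0,0,0],
  [0,0,0,0],
  [0,0,0,0],
  [0,0,0,0],
  [0,0,0,0],
])

```text
clock: 17.9
eef_pos: [0.4493, 0.2719, 0.0211]
tool_rot: [0.345, 0.939, 0.001, 0.0]
ft_force: [-0.5, -0.5, 5.4]
grip_width: 0.0545
grasp_force: 63.4
```

Request:
apply_moves([
  [0,0,-1,0],
  [0,0,-1,0],
  [0,0,-1,0],
  [0,0,-1,0],
  [0,0,-1,0],
])

```text
clock: 18.32
eef_pos: [0.4484, 0.2713, 0.1208]
tool_rot: [0.345, 0.939, -0.0, -0.0]
ft_force: [-0.3, 0.9, -1.0]
grip_width: 0.0542
grasp_force: 63.3
```

```bash
python3 plan.py 0.6385 0.0534 0.14 95.3
```

```text
pos [0.4484 0.2713 0.1208] ang 139.63 j6 1.25 t 18.3 w 0.0542 F [-0.3  0.9 -1. ]
ROLL total 0.739 (44.3 deg, 6.2 rows) X -11.73 Y 8.46 Z -0.96
```

Request:
apply_moves([
  [0,0,-0.2,0.106],
  [0,0,-0.2,0.106],
  [0,0,-0.2,0.106],
  [0,0,-0.2,0.106],
  [0,0,-0.2,0.106],
])

```text
clock: 18.73
eef_pos: [0.4485, 0.2714, 0.1401]
tool_rot: [0.591, 0.807, -0.0, -0.0]
ft_force: [0.3, 1.3, 0.3]
grip_width: 0.0541
grasp_force: 63.3
```

Request:
apply_moves([
  [0,0,0,0.106],
  [0,0,0,0.103],
  [-1,0,0,0],
  [-1,0.8,0,0],
  [-1,0.8,0,0],
])

```text
clock: 19.15
eef_pos: [0.4856, 0.2143, 0.1399]
tool_rot: [0.673, 0.74, -0.001, -0.0]
ft_force: [0.6, -0.0, -0.4]
grip_width: 0.0542
grasp_force: 63.3
```

Request:
apply_moves([
  [-1,0.8,0,0],
  [-1,0.8,0,0],
  [-1,0.8,0,0],
  [-1,0.8,0,0],
  [-1,0.8,0,0],
])

```text
clock: 19.57
eef_pos: [0.5755, 0.1215, 0.1397]
tool_rot: [0.674, 0.739, -0.0, -0.0]
ft_force: [-0.3, 0.4, -0.5]
grip_width: 0.054
grasp_force: 63.3
```

Request:
apply_moves([
  [-1,0.8,0,0],
  [-1,0.8,0,0],
  [-1,0.8,0,0],
  [-0.73,0.46,0,0],
  [0,0,0,0],
])

```text
clock: 19.98
eef_pos: [0.6407, 0.0503, 0.1393]
tool_rot: [0.675, 0.738, -0.0, 0.001]
ft_force: [-0.3, 0.1, -1.7]
grip_width: 0.0542
grasp_force: 63.3
```

Request:
apply_moves([
  [0,0,0,0],
  [0,0,0,0],
  [0,0,0,0],
  [0,0,0,0],
  [0,0,0,0],
])

```text
clock: 20.4
eef_pos: [0.6385, 0.0545, 0.1405]
tool_rot: [0.673, 0.739, -0.0, -0.0]
ft_force: [0.1, 0.3, -1.0]
grip_width: 0.0541
grasp_force: 63.3
```

```bash
python3 plan.py 0.6385 0.0534 0.083 95.3; python3 - <<'E'
from plan import *
import pickle
w=snap('wrist'); pickle.dump((w,pose()[:2]),open('w6.pkl','wb'))
cv2.imwrite('pics/w6.png',cv2.resize(w['image'][90:350,120:390],None,fx=2.2,fy=2.2,interpolation=cv2.INTER_CUBIC))
E
```

```text
pos [0.6385 0.0545 0.1405] ang 95.38 j6 1.56 t 20.4 w 0.0541 F [ 0.1  0.3 -1. ]
ROLL total 0.001 (0.1 deg, 0.0 rows) X -0.05 Y -0.00 Z 2.87
```

View pics/w6.png

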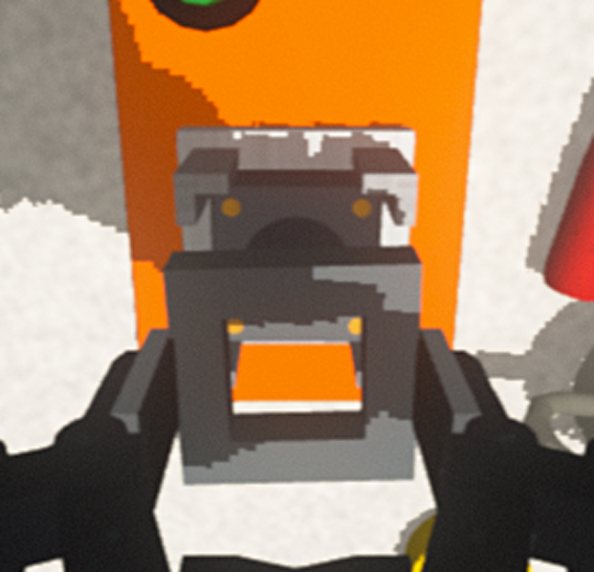

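```bash
python3 - <<'E'
from h import *
import pickle
np.set_printoptions(precision=2,suppress=True)
w,(p,a)=pickle.load(open('w6.pkl','rb'))
n=lambda P:[((u+.5)/2.2-.5+120,(v+.5)/2.2-.5+90) for u,v in P]
g=tool(w,p,a,n([(166,268),(421,263),(414,478),(184,484)]),p[2]-.0085);print(p,a,'sp',g,g.mean(0))
g=tool(w,p,a,n([(231,208),(361,208)]),.061);print('screws',g,g.mean(0)-[20.9,0])
g=tool(w,p,a,n([(178,130),(414,130)]),.035);print('plate',g,g.mean(0)-[42,0])
E
python3 plan.py 0.6385 0.0534 0.083 95.3
```

```text
[0.64 0.05 0.14] 95.36294308055717 sp [[ 27.99 -27.84]
 [ 29.09  26.54]
 [-26.14  28.16]
 [-27.83 -27.03]] [ 0.78 -0.04]
screws [[ 20.2  -20.88]
 [ 20.17  20.88]] [-0.72 -0.  ]
plate [[ 40.9  -41.19]
 [ 40.83  41.26]] [-1.13  0.04]
pos [0.6386 0.0543 0.1405] ang 95.36 j6 1.56 t 20.4 w 0.0543 F [-0.2  0.7 -0.6]
ROLL total 0.001 (0.1 deg, 0.0 rows) X -0.05 Y -0.01 Z 2.88
```

Request:
apply_moves([
  [-0.08,0,0.5,0.024],
  [0,0,0.5,0],
  [0,0,0.5,0],
  [0,0,0.5,0],
  [0,0,0.1,0],
])

```text
clock: 20.87
eef_pos: [0.6371, 0.0518, 0.0949]
tool_rot: [0.683, 0.73, -0.002, -0.002]
ft_force: [-0.7, 0.1, -0.9]
grip_width: 0.0543
grasp_force: 63.3
```

Request:
apply_moves([
  [0,0,0,0],
  [0,0,0,0],
  [0,0,0,0],
  [0,0,0,0],
  [0,0,0,0],
])

```text
clock: 21.28
eef_pos: [0.6396, 0.052, 0.099]
tool_rot: [0.683, 0.73, 0.001, 0.0]
ft_force: [-0.0, 0.2, -1.6]
grip_width: 0.0541
grasp_force: 63.3
```

```bash
python3 plan.py 0.6385 0.0527 0.0815 94
```

```text
pos [0.6396 0.052  0.099 ] ang 93.86 j6 1.58 t 21.3 w 0.0541 F [-0.   0.2 -1.6]
ROLL total -0.002 (-0.1 deg, 0.0 rows) X 0.04 Y -0.05 Z 0.88
```

Request:
apply_moves([
  [0.04,-0.04,0.2,0],
  [0,0,0.2,0],
  [0,0,0.2,0],
  [0,0,0.1,0],
  [0,0,0,0],
])

```text
clock: 21.7
eef_pos: [0.6375, 0.0527, 0.0832]
tool_rot: [0.683, 0.731, -0.001, -0.001]
ft_force: [0.7, -0.8, -0.2]
grip_width: 0.054
grasp_force: 63.3
```

Request:
apply_moves([
  [0,0,0.05,0],
  [0,0,0.05,0],
  [0,0,0,0],
  [0,0,0,0],
  [0,0,0,0],
])

```text
clock: 22.12
eef_pos: [0.6383, 0.0527, 0.0825]
tool_rot: [0.683, 0.73, 0.0, 0.0]
ft_force: [-0.3, -0.8, -0.2]
grip_width: 0.0541
grasp_force: 63.3
```

```bash
python3 plan.py 0.6385 0.0527 0.0815 94
```

```text
pos [0.6383 0.0527 0.0825] ang 93.86 j6 1.59 t 22.1 w 0.0541 F [-0.3 -0.8 -0.2]
ROLL total -0.002 (-0.1 deg, 0.0 rows) X -0.00 Y 0.01 Z 0.05
```

Request:
apply_moves([
  [0,0,0.06,0],
  [0,0,0,0],
  [0,0,0,0],
  [0,0,0,0],
  [0,0,0,0],
])

```text
clock: 22.53
eef_pos: [0.6384, 0.0527, 0.0821]
tool_rot: [0.683, 0.73, 0.0, 0.0]
ft_force: [-0.9, 0.2, 6.1]
grip_width: 0.0538
grasp_force: 63.9
```

Request:
apply_moves([
  [0,0,0,0],
  [0,0,0,0],
  [0,0,0,0],
  [0,0,0,0],
  [0,0,0,0],
], claw=0)

```text
clock: 22.95
eef_pos: [0.6381, 0.0527, 0.0807]
tool_rot: [0.683, 0.73, -0.0, -0.0]
ft_force: [0.2, 0.3, 0.2]
grip_width: 0.0853
grasp_force: 0.0
```

Request:
apply_moves([
  [0,0,0,0],
  [0,0,-1,0],
  [0,0,-1,0],
  [0,0,-1,0],
  [0,0,-1,0],
])

```text
clock: 23.37
eef_pos: [0.6381, 0.0527, 0.1617]
tool_rot: [0.683, 0.73, -0.0, -0.0]
ft_force: [-0.8, 0.7, -0.3]
grip_width: 0.0851
grasp_force: 0.0
```

Request:
apply_moves([
  [0,0,-0.7,0.02],
  [0,0,0,0],
  [0,0,0,0],
  [0,0,0,0],
  [0,0,0,0],
])

```text
clock: 23.78
eef_pos: [0.6372, 0.0526, 0.1733]
tool_rot: [0.69, 0.723, -0.001, -0.001]
ft_force: [0.1, -0.0, -1.1]
grip_width: 0.0858
grasp_force: 0.0
```

```bash
python3 - <<'E'
from plan import *
import pickle
w=snap('wrist'); pickle.dump((w,pose()[:2]),open('w7.pkl','wb'))
cv2.imwrite('pics/w7.png',cv2.resize(w['image'][90:290,120:390],None,fx=2.9,fy=2.9,interpolation=cv2.INTER_CUBIC))
plan(0.557,0.4171,.15,130)
E
```

```text
pos [0.6373 0.0527 0.1733] ang 92.67 j6 1.61 t 23.8 w 0.0858 F [-0.   0.   0.1]
ROLL total -0.622 (-37.3 deg, 5.2 rows) X 16.54 Y 8.64 Z 1.16
```

View pics/w7.png

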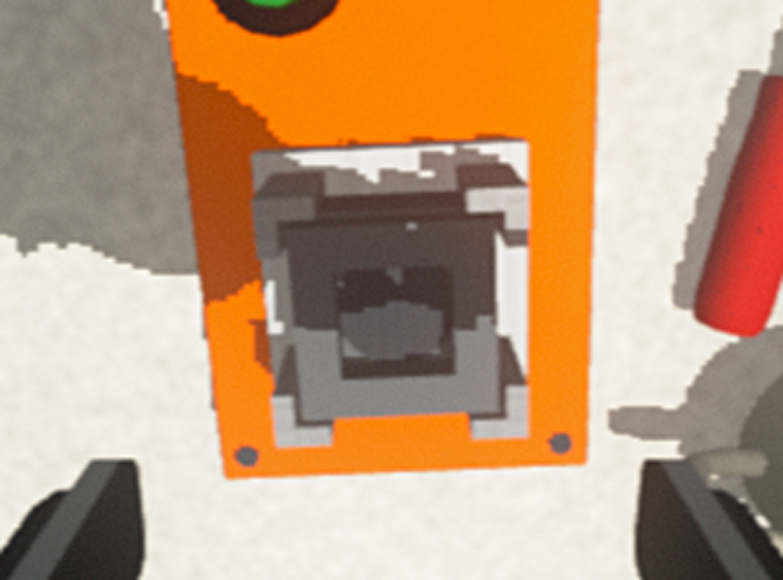

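Spacer seated flat and square (opening centre about crop (395,322)). Next the disc.

```bash
python3 plan.py 0.557 0.4171 0.15 95.3
```

```text
pos [0.6373 0.0527 0.1733] ang 92.67 j6 1.61 t 23.8 w 0.0858 F [-0.   0.   0.1]
ROLL total -0.044 (-2.6 deg, 0.4 rows) X 18.52 Y -2.31 Z 1.16
```

Request:
apply_moves([
  [0,0,0,-0.044],
  [1,0,0,0],
  [1,0,0,0],
  [1,0,0,0],
  [1,0,0,0],
])

```text
clock: 24.25
eef_pos: [0.6302, 0.1329, 0.1737]
tool_rot: [0.674, 0.739, -0.001, -0.001]
ft_force: [0.9, 0.1, -0.5]
grip_width: 0.0852
grasp_force: 0.0
```

Request:
apply_moves([
  [1,0,0,0],
  [1,0,0,0],
  [1,0,0,0],
  [1,0,0,0],
  [1,0,0,0],
])

```text
clock: 24.67
eef_pos: [0.6209, 0.2327, 0.1737]
tool_rot: [0.674, 0.739, -0.001, -0.001]
ft_force: [0.8, 0.5, 1.5]
grip_width: 0.0856
grasp_force: 0.0
```

Request:
apply_moves([
  [1,-0.5,0,0],
  [1,-0.5,0,0],
  [1,-0.5,0,0],
  [1,-0.5,0,0],
  [1,-0.3,0,0],
])

```text
clock: 25.08
eef_pos: [0.5649, 0.3278, 0.1737]
tool_rot: [0.674, 0.739, -0.001, -0.0]
ft_force: [0.8, -0.4, 0.7]
grip_width: 0.0854
grasp_force: 0.0
```

Request:
apply_moves([
  [1,0,0.2,0],
  [1,0,0.2,0],
  [1,0,0.2,0],
  [1,0,0.2,0],
  [0.5,0,0.2,0],
])

```text
clock: 25.5
eef_pos: [0.5572, 0.4189, 0.1534]
tool_rot: [0.673, 0.74, -0.001, -0.0]
ft_force: [-0.1, 0.9, -0.1]
grip_width: 0.0857
grasp_force: 0.0
```

Request:
apply_moves([
  [0,0,0,0],
  [0,0,0,0],
  [0,0,0,0],
  [0,0,0,0],
  [0,0,0,0],
])

```text
clock: 25.92
eef_pos: [0.5589, 0.4158, 0.1557]
tool_rot: [0.674, 0.738, 0.0, 0.0]
ft_force: [-0.6, -0.3, -0.3]
grip_width: 0.0855
grasp_force: 0.0
```

```bash
python3 - <<'E'
from look import *
plan(0.557,0.4171,.15,95.3)
w=look('w8',.012,20,165)
g=cv2.medianBlur(w['image'].max(2),5)
print(cv2.HoughCircles(g,cv2.HOUGH_GRADIENT,1,30,param1=80,param2=12,minRadius=24,maxRadius=38))
p,a,M,o=pose()
c=proj(w,p+[0,0,.012-p[2]]).astype(int); print(g[c[1]-50:c[1]+55:8,c[0]-50:c[0]+55:8])
E
```

```text
pos [0.5589 0.4158 0.1557] ang 95.21 j6 2.12 t 25.9 w 0.0855 F [-0.6 -0.3 -0.3]
ROLL total -0.002 (-0.1 deg, 0.0 rows) X 0.07 Y -0.09 Z 0.28
centre px [254.  185.2] z [0.5589 0.4158 0.1557] a 95.21
px box [218 265] [267 289] centre mm -99.9 -12.1 size [29.  51.4] ang 0.1 grey 109.0
px box [150 248] [169 289] centre mm -90.1 -97.7 size [50.2 20. ] ang 5.2 grey 109.0
px box [329 238] [359 289] centre mm -85.6 92.3 size [30.3 61.5] ang 83.7 grey 109.0
px box [150  90] [281 210] centre mm 27.5 -34.5 size [ 89.  131.1] ang 14.1 grey 109.0
[[[253.5 180.5  28.8]
  [243.5 298.5  25.8]
  [182.5 153.5  36.3]
  [ 50.5 342.5  36.3]
  [364.5 279.5  25.2]
  [150.5 284.5  28.5]
  [113.5 324.5  30.4]
  [396.5 323.5  29.1]]]
[[111 114 210 210 212 207 209 207 214 216 209 217 214 213]
 [110 110 113 113 116 173 115 137 201 211 213 212 211 212]
 [106 112 114 113 117 117 115 115 120 122 212 213 214 215]
 [109 111 109 109  64  67  67  70  70 119 208 213 218 213]
 [111 110 137  64  65 100  68  83  71  75 212 216 217 219]
 [113 137 112  67  78  65  66  68  81  72 209 213 216 218]
 [142 207 207 111 110 111 112 112 115 118 211 216 211 218]
 [207 206 202 110 129 111 113 113 134 117 214 209 216 214]
 [200 206 200 174 112 134 115 134 117 159 210 212 216 218]
 [210 207 208 210 185 112 113 114 192 212 215 213 212 215]
 [210 211 208 210 208 204 210 208 210 216 211 212 214 214]
 [207 208 202 212 204 210 215 210 210 213 219 214 218 214]
 [207 207 206 211 211 208 208 214 215 213 212 216 214 218]
 [207 208 210 209 210 215 212 217 212 217 213 211 216 220]]
```

```bash
python3 - <<'E'
from look import *
from scipy.optimize import least_squares
w,(p,a)=pickle.load(open('w8.pkl','rb')); g=w['image'].max(2)
P=[]
for th in np.radians(np.arange(-20,171,4)):
    for r in range(20,45):
        u,v=253.5+r*np.cos(th),180.5+r*np.sin(th)
        if g[int(round(v)),int(round(u))]>165: P.append((u,v)); break
T=tool(w,p,a,P,.012); T=T[np.abs(np.linalg.norm(T-np.median(T,0),axis=1))<60]
f=least_squares(lambda c:np.linalg.norm(T-c[:2],axis=1)-c[2],[0,0,28],loss='soft_l1'); print(f.x,np.abs(f.fun).mean(),len(T))
f=least_squares(lambda c:np.linalg.norm(T-c[:2],axis=1)-28.3,[0,0],loss='soft_l1'); print(f.x,np.abs(f.fun).mean())
E
```

```text
[ 2.18076876 -2.09058491 28.39996992] 0.9557859623131661 48
[ 2.05908452 -2.0476202 ] 0.952801301744202
```

Request:
apply_moves([
  [0.1,-0.1,0.5,0],
  [0,0,1,0],
  [0,0,1,0],
  [0,0,1,0],
  [0,0,1,0],
])

```text
clock: 26.38
eef_pos: [0.5558, 0.4183, 0.0638]
tool_rot: [0.674, 0.739, -0.0, -0.0]
ft_force: [-0.2, -0.4, -0.0]
grip_width: 0.085
grasp_force: 0.0
```

Request:
apply_moves([
  [0,0,1,0],
  [0,0,0.5,0],
  [0,0,0.3,0],
  [0,0,0,0],
  [0,0,0,0],
])

```text
clock: 26.8
eef_pos: [0.5564, 0.4189, 0.0296]
tool_rot: [0.674, 0.739, 0.0, 0.0]
ft_force: [0.2, 0.9, 0.1]
grip_width: 0.0855
grasp_force: 0.0
```

```bash
python3 plan.py 0.5566 0.4181 0.0205 95.3
```

```text
pos [0.5564 0.4189 0.0296] ang 95.29 j6 2.12 t 26.8 w 0.0855 F [0.2 0.9 0.1]
ROLL total -0.000 (-0.0 deg, 0.0 rows) X -0.04 Y 0.01 Z 0.45
```

Request:
apply_moves([
  [-0.04,0,0.25,0],
  [0,0,0.2,0],
  [0,0,0,0],
  [0,0,0,0],
  [0,0,0,0],
])

```text
clock: 27.22
eef_pos: [0.5563, 0.418, 0.0205]
tool_rot: [0.674, 0.739, 0.0, 0.0]
ft_force: [0.1, 0.2, 0.0]
grip_width: 0.0854
grasp_force: 0.0
```

Request:
apply_moves([
  [0,0,0,0],
  [0,0,0,0],
  [0,0,0,0],
  [0,0,0,0],
  [0,0,0,0],
], claw=1)

```text
clock: 27.63
eef_pos: [0.5567, 0.4183, 0.021]
tool_rot: [0.674, 0.739, 0.001, 0.0]
ft_force: [-1.6, 0.1, 3.5]
grip_width: 0.0531
grasp_force: 63.4
```

Request:
apply_moves([
  [0,0,0,0],
  [0,0,0,0],
  [0,0,0,0],
  [0,0,0,0],
  [0,0,0,0],
])

```text
clock: 28.05
eef_pos: [0.5567, 0.4183, 0.0211]
tool_rot: [0.674, 0.739, 0.001, 0.0]
ft_force: [1.9, 0.3, 5.2]
grip_width: 0.0531
grasp_force: 63.5
```

Request:
apply_moves([
  [0,0,-1,0],
  [0,0,-1,0],
  [0,0,-1,0],
  [0,0,-1,0],
  [0,0,-1,0],
])

```text
clock: 28.47
eef_pos: [0.5555, 0.4174, 0.1198]
tool_rot: [0.674, 0.739, -0.001, -0.0]
ft_force: [0.2, 1.4, -0.5]
grip_width: 0.0537
grasp_force: 63.0
```

```bash
python3 plan.py 0.6385 0.0534 0.165 95.3
```

```text
pos [0.5555 0.4174 0.1198] ang 95.30 j6 2.12 t 28.5 w 0.0537 F [ 0.2  1.4 -0.5]
ROLL total -0.000 (-0.0 deg, 0.0 rows) X -18.51 Y 2.45 Z -2.26
```

Request:
apply_moves([
  [-1,0,-0.5,0],
  [-1,0,-0.5,0],
  [-1,0,-0.5,0],
  [-1,0,-0.5,0],
  [-1,0,-0.25,0],
])

```text
clock: 28.88
eef_pos: [0.5653, 0.3175, 0.1655]
tool_rot: [0.674, 0.739, -0.0, 0.0]
ft_force: [0.7, -0.4, -1.0]
grip_width: 0.0536
grasp_force: 63.0
```

Request:
apply_moves([
  [-1,0,0,0],
  [-1,0,0,0],
  [-1,0,0,0],
  [-1,0,0,0],
  [-1,0,0,0],
])

```text
clock: 29.3
eef_pos: [0.574, 0.2175, 0.1641]
tool_rot: [0.674, 0.739, -0.001, -0.0]
ft_force: [0.2, -0.9, -0.6]
grip_width: 0.0535
grasp_force: 63.0
```

Request:
apply_moves([
  [-1,0,0,0],
  [-1,0,0,0],
  [-1,0.5,0,0],
  [-1,0.5,0,0],
  [-1,0.5,0,0],
])

```text
clock: 29.72
eef_pos: [0.6134, 0.1209, 0.1643]
tool_rot: [0.674, 0.739, -0.001, -0.001]
ft_force: [0.4, 0.9, 0.0]
grip_width: 0.0532
grasp_force: 63.0
```

Request:
apply_moves([
  [-1,0.5,0,0],
  [-1,0.45,0,0],
  [-1,0,0,0],
  [-0.51,0,0,0],
  [0,0,0,0],
])

```text
clock: 30.13
eef_pos: [0.6387, 0.0514, 0.1641]
tool_rot: [0.675, 0.738, -0.001, -0.001]
ft_force: [-0.1, -0.1, -1.2]
grip_width: 0.053
grasp_force: 63.1
```

Request:
apply_moves([
  [0,0,0,0],
  [0,0,0,0],
  [0,0,0,0],
  [0,0,0,0],
  [0,0,0,0],
])

```text
clock: 30.55
eef_pos: [0.639, 0.0549, 0.1652]
tool_rot: [0.673, 0.74, 0.0, -0.0]
ft_force: [0.3, 0.3, -0.7]
grip_width: 0.0538
grasp_force: 63.1
```

```bash
python3 plan.py 0.6385 0.0534 0.094 95.3; python3 - <<'E'
from plan import *
import pickle
w=snap('wrist'); pickle.dump((w,pose()[:2]),open('w9.pkl','wb'))
cv2.imwrite('pics/w9.png',cv2.resize(w['image'][90:350,120:390],None,fx=2.2,fy=2.2,interpolation=cv2.INTER_CUBIC))
E
```

```text
pos [0.639  0.0549 0.1652] ang 95.38 j6 1.56 t 30.6 w 0.0538 F [ 0.3  0.3 -0.7]
ROLL total 0.001 (0.1 deg, 0.0 rows) X -0.07 Y -0.03 Z 3.56
```

View pics/w9.png

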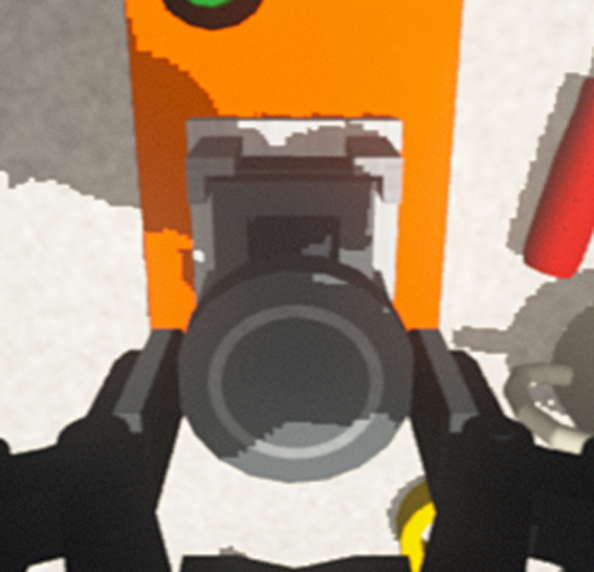

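```bash
python3 - <<'E'
from h import *
import pickle
np.set_printoptions(precision=2,suppress=True)
w,(p,a)=pickle.load(open('w9.pkl','rb'))
n=lambda P:[((u+.5)/2.2-.5+120,(v+.5)/2.2-.5+90) for u,v in P]
g=tool(w,p,a,n([(296,303),(296,460),(209,381),(384,381),(296,482),(180,370),(413,370)]),p[2]-.0085);print(p,a,g,g[:2].mean(0),g[2:4].mean(0),g[4]+28)
g=tool(w,p,a,n([(188,119),(402,119)]),.035);print('plate',g.mean(0)-[42,0])
g=tool(w,p,a,n([(211,179),(374,180)]),.073);print('spacer',g,g.mean(0)-[28,0])
E
```

```text
[0.64 0.05 0.17] 95.36974731117795 [[ 19.81  -0.  ]
 [-20.95  -0.02]
 [  0.46 -19.74]
 [  0.42  19.95]
 [-27.26  -0.02]
 [  3.29 -26.16]
 [  3.24  26.37]] [-0.57 -0.01] [0.44 0.1 ] [ 0.74 27.98]
plate [-1.09 -0.21]
spacer [[ 26.64 -28.52]
 [ 26.25  26.4 ]] [-1.55 -1.06]
```

Request:
apply_moves([
  [-0.05,-0.02,0.7,0],
  [0,0,0.7,0],
  [0,0,0.7,0],
  [0,0,0.6,0],
  [0,0,0.3,0],
])

```text
clock: 31.02
eef_pos: [0.6377, 0.0531, 0.1033]
tool_rot: [0.673, 0.739, -0.001, -0.001]
ft_force: [-0.6, -0.5, -1.3]
grip_width: 0.0533
grasp_force: 63.1
```

Request:
apply_moves([
  [0,0,0.2,0],
  [0,0,0,0],
  [0,0,0,0],
  [0,0,0,0],
  [0,0,0,0],
])

```text
clock: 31.43
eef_pos: [0.6395, 0.0528, 0.1021]
tool_rot: [0.674, 0.739, 0.001, 0.001]
ft_force: [0.7, 0.1, -0.6]
grip_width: 0.0528
grasp_force: 63.1
```

```bash
python3 plan.py 0.6387 0.0537 0.0938 95.3
```

```text
pos [0.6395 0.0528 0.1021] ang 95.30 j6 1.56 t 31.4 w 0.0528 F [ 0.7  0.1 -0.6]
ROLL total -0.000 (-0.0 deg, 0.0 rows) X 0.05 Y -0.03 Z 0.42
```

Request:
apply_moves([
  [0.04,-0.03,0.1,0],
  [0,0,0.1,0],
  [0,0,0.1,0],
  [0,0,0.05,0],
  [0,0,0,0],
])

```text
clock: 31.85
eef_pos: [0.638, 0.0535, 0.0941]
tool_rot: [0.674, 0.739, -0.0, -0.0]
ft_force: [0.1, -1.3, 0.0]
grip_width: 0.0534
grasp_force: 63.2
```

Request:
apply_moves([
  [0,0,0.05,0],
  [0,0,0,0],
  [0,0,0,0],
  [0,0,0,0],
  [0,0,0,0],
])

```text
clock: 32.27
eef_pos: [0.638, 0.0535, 0.094]
tool_rot: [0.674, 0.739, 0.0, 0.0]
ft_force: [-2.2, -0.4, 4.9]
grip_width: 0.0532
grasp_force: 63.6
```

```bash
python3 plan.py 0.6387 0.0537 0.0938 95.3
```

```text
pos [0.638  0.0535 0.094 ] ang 95.29 j6 1.56 t 32.3 w 0.0532 F [-2.2 -0.4  4.9]
ROLL total -0.000 (-0.0 deg, 0.0 rows) X 0.01 Y 0.03 Z 0.01
```

Contact; release, lift, check.

Request:
apply_moves([
  [0,0,0,0],
  [0,0,0,0],
  [0,0,0,0],
  [0,0,0,0],
  [0,0,0,0],
], claw=0)

```text
clock: 32.68
eef_pos: [0.6381, 0.0535, 0.0928]
tool_rot: [0.674, 0.739, -0.0, -0.0]
ft_force: [-0.0, 0.6, -0.7]
grip_width: 0.0852
grasp_force: 0.0
```

Request:
apply_moves([
  [0,0,0,0],
  [0,0,-1,0],
  [0,0,-1,0],
  [0,0,-1,0],
  [0,0,-1,0],
])

```text
clock: 33.1
eef_pos: [0.638, 0.0535, 0.1737]
tool_rot: [0.674, 0.739, -0.0, -0.0]
ft_force: [0.8, -0.0, -0.5]
grip_width: 0.0856
grasp_force: 0.0
```

Request:
apply_moves([
  [0,0,0,0],
  [0,0,0,0],
  [0,0,0,0],
  [0,0,0,0],
  [0,0,0,0],
])

```text
clock: 33.52
eef_pos: [0.6373, 0.0535, 0.1715]
tool_rot: [0.674, 0.739, -0.001, -0.001]
ft_force: [-0.0, 1.0, 0.6]
grip_width: 0.0855
grasp_force: 0.0
```

```bash
python3 - <<'E'
from plan import *
import pickle
w=snap('wrist'); pickle.dump((w,pose()[:2]),open('w10.pkl','wb'))
cv2.imwrite('pics/w10.png',cv2.resize(w['image'][0:290,120:390],None,fx=2,fy=2,interpolation=cv2.INTER_CUBIC))
plan(0.5994,0.1488,.13,95.3)
E
```

```text
pos [0.6374 0.0534 0.1716] ang 95.29 j6 1.56 t 33.6 w 0.0855 F [0.8 0.1 0.8]
ROLL total -0.000 (-0.0 deg, 0.0 rows) X 4.92 Y -1.45 Z 2.08
```

View pics/w10.png

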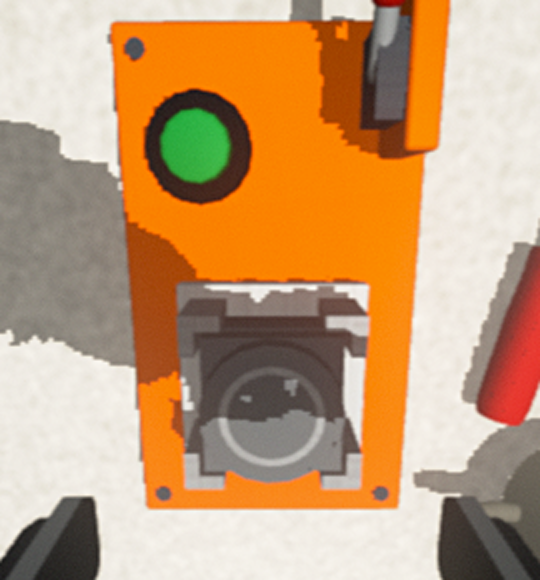

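```bash
python3 - <<'E'
from h import *
import pickle
np.set_printoptions(precision=2,suppress=True)
w,(p,a)=pickle.load(open('w10.pkl','rb'))
n=lambda P:[((u+.5)/2-.5+120,(v+.5)/2-.5) for u,v in P]
g=tool(w,p,a,n([(272,366),(272,466),(219,415),(325,415)]),.085);print('disc',g,g[:2].mean(0),g[2:].mean(0))
g=tool(w,p,a,n([(178,284),(368,284)]),.035);print('plate',g.mean(0)-[42,0])
for z in (.035,.045,.055):
  for q in (196,146),: u,v=n([q])[0]; print('btn',z,ray(w,u,v,z))
  g=tool(w,p,a,n([(160,146),(231,146)]),z); print('dia',g[1]-g[0])
E
python3 plan.py 0.5994 0.1488 .10 95.3
```

```text
disc [[ 19.14   0.82]
 [-21.1    0.86]
 [ -0.01 -19.05]
 [ -0.01  20.72]] [-0.98  0.84] [-0.01  0.83]
plate [-0.44  1.37]
btn 0.035 [0.6  0.15 0.03]
dia [-0.03 28.73]
btn 0.045 [0.6  0.15 0.04]
dia [-0.03 27.61]
btn 0.055 [0.6  0.15 0.05]
dia [-0.03 26.49]
pos [0.6374 0.0534 0.1716] ang 95.29 j6 1.56 t 33.6 w 0.0855 F [0.8 0.1 0.8]
ROLL total -0.000 (-0.0 deg, 0.0 rows) X 4.92 Y -1.45 Z 3.58
```

Disc sits within 1 mm of the pocket centre (ring centre crop (272,415)). The button is at crop (196,146), with its top at about z = 0.042. Next, press it with the fingers shut.

Request:
apply_moves([
  [1,-0.29,0,0],
  [1,-0.29,0,0],
  [1,-0.29,0,0],
  [1,-0.29,0,0],
  [0.92,-0.29,0,0],
], claw=1)

```text
clock: 33.98
eef_pos: [0.5994, 0.1497, 0.1723]
tool_rot: [0.674, 0.739, -0.001, -0.0]
ft_force: [-0.2, 0.7, -0.6]
grip_width: 0.0252
grasp_force: 0.0
```

Request:
apply_moves([
  [0,0,1,0],
  [0,0,1,0],
  [0,0,1,0],
  [0,0,1,0],
  [0,0,0.7,0],
])

```text
clock: 34.4
eef_pos: [0.5987, 0.1486, 0.0763]
tool_rot: [0.674, 0.739, -0.001, -0.001]
ft_force: [-0.4, 0.6, 0.7]
grip_width: 0.0003
grasp_force: 0.0
```

Request:
apply_moves([
  [0,0,0,0],
  [0,0,0,0],
  [0,0,0,0],
  [0,0,0,0],
  [0,0,0,0],
])

```text
clock: 34.82
eef_pos: [0.6012, 0.149, 0.0806]
tool_rot: [0.674, 0.739, 0.001, 0.001]
ft_force: [-0.4, -0.8, 0.2]
grip_width: 0.0002
grasp_force: 0.0
```

```bash
python3 plan.py 0.5994 0.1488 .0575 95.3
```

```text
pos [0.6012 0.149  0.0806] ang 95.30 j6 1.72 t 34.8 w 0.0002 F [-0.4 -0.8  0.2]
ROLL total -0.000 (-0.0 deg, 0.0 rows) X -0.00 Y -0.09 Z 1.15
```

Request:
apply_moves([
  [0,-0.08,0.3,0],
  [0,0,0.3,0],
  [0,0,0.2,0],
  [0,0,0.1,0],
  [0,0,0.1,0],
])

```text
clock: 35.23
eef_pos: [0.5993, 0.1489, 0.0626]
tool_rot: [0.674, 0.739, 0.001, 0.001]
ft_force: [-9.2, -1.9, 30.0]
grip_width: -0.0002
grasp_force: 15.3
```

Request:
apply_moves([
  [0,0,0.05,0],
  [0,0,0.05,0],
  [0,0,0,0],
  [0,0,0,0],
  [0,0,0,0],
])

```text
clock: 35.65
eef_pos: [0.5993, 0.1489, 0.0627]
tool_rot: [0.674, 0.739, 0.002, 0.001]
ft_force: [-10.5, -3.0, 29.4]
grip_width: 0.0002
grasp_force: 14.3
```

Request:
apply_moves([
  [0,0,-0.1,0],
  [0,0,-0.1,0],
  [0,0,-0.1,0],
  [0,0,0,0],
  [0,0,0,0],
])

```text
clock: 36.07
eef_pos: [0.5992, 0.1488, 0.0635]
tool_rot: [0.674, 0.739, 0.001, 0.0]
ft_force: [0.6, -0.3, 4.6]
grip_width: 0.0003
grasp_force: 2.3
```

Request:
apply_moves([
  [0,0,-1,0],
  [0,0,-1,0],
  [0,0,-1,0],
  [0,0,-1,0],
  [0,0,-0.3,0],
], claw=0)

```text
clock: 36.48
eef_pos: [0.5996, 0.1489, 0.1511]
tool_rot: [0.674, 0.739, 0.001, 0.001]
ft_force: [0.8, 0.0, -0.6]
grip_width: 0.0602
grasp_force: 0.0
```

```bash
python3 - <<'E'
from plan import *
import pickle
c=snap('top'); pickle.dump(c,open('top1.pkl','wb'))
b=c['image']; a=pickle.load(open('c0.pkl','rb'))[0]['image']
d=cv2.absdiff(a,b).max(2)
for (u,v) in ((251,317),(345,389),(411,387),(482,390)):
    u,v=int(u/1.5625),int(v/1.5625); print((u,v),'changed px',(d[v-18:v+19,u-18:u+19]>40).sum())
plan(0.5654,0.29,.15,44)
E
```

```text
(160, 202) changed px 357
(220, 248) changed px 311
(263, 247) changed px 0
(308, 249) changed px 444
pos [0.5999 0.149  0.1511] ang 95.30 j6 1.72 t 36.5 w 0.0674 F [ 0.8 -0.3  1. ]
ROLL total 0.855 (51.3 deg, 7.2 rows) X 3.66 Y -6.27 Z 0.06
```

Button: 30 N at the stop and 4.6 N of spring force just above it, so it was fully down. Now re-locate the black units.

```bash
cat > units.py <<'E'
from plan import *
import pickle,sys
def units(c):
    m=(c['image'].max(2)<48).astype(np.uint8)
    for q in cv2.findContours(m,cv2.RETR_EXTERNAL,cv2.CHAIN_APPROX_NONE)[0]:
        A=cv2.contourArea(q)
        if 150<A<700:
            P=np.array([ray(c,*x,.022)[:2] for x in q[:,0,:].astype(float)],np.float32)*1000
            (x,y),s,an=cv2.minAreaRect(P)
            if s[0]<s[1]: an+=90
            print('%.0f %.0f'%(x,y),np.round(s,0),'long axis %.1f'%((an)%180),'px',q[:,0].mean(0).round(0),A)
for c in (pickle.load(open('c0.pkl','rb'))[0],snap('top')): units(c); print()
E
python3 units.py
```

```text
447 -107 [56. 32.] long axis 87.2 px [308. 249.] 234.0
445 126 [33. 56.] long axis 156.2 px [220. 249.] 230.0
450 13 [53. 33.] long axis 49.4 px [263. 248.] 232.5
566 289 [36. 56.] long axis 133.2 px [161. 203.] 251.5
599 151 [38. 38.] long axis 0.6 px [212. 191.] 151.0
602 571 [ 29. 161.] long axis 179.4 px [ 58. 189.] 535.5

430 -124 [31. 53.] long axis 90.8 px [315. 256.] 235.0
450 13 [53. 33.] long axis 49.4 px [263. 248.] 232.5
612 150 [100.  34.] long axis 3.5 px [211. 186.] 187.0
601 571 [ 29. 158.] long axis 179.3 px [ 58. 189.] 527.5
725 190 [130.  22.] long axis 15.7 px [198. 145.] 158.5
```

Unit D at (308,249) px was knocked to about (0.430, -0.124); the arm hides A and B for now. I'll pick A first.

Request:
apply_moves([
  [0,0,0,0.107],
  [0,0,0,0.107],
  [0,0,0,0.107],
  [0,0,0,0.107],
  [0,0,0,0.107],
])

```text
clock: 37.0
eef_pos: [0.5973, 0.1484, 0.1462]
tool_rot: [0.853, 0.522, -0.002, -0.001]
ft_force: [1.0, -0.7, 0.6]
grip_width: 0.0855
grasp_force: 0.0
```

Request:
apply_moves([
  [0,0,0,0.107],
  [0,0,0,0.107],
  [0,0,0,0.106],
  [1,-1,0,0],
  [1,-1,0,0],
])

```text
clock: 37.42
eef_pos: [0.5986, 0.2039, 0.1463]
tool_rot: [0.928, 0.373, -0.002, -0.0]
ft_force: [0.0, 0.7, -0.2]
grip_width: 0.0856
grasp_force: 0.0
```

Request:
apply_moves([
  [1,-1,0,0],
  [0.66,-1,0,0],
  [0,-1,0,0],
  [0,-1,0,0],
  [0,-0.27,0,0],
])

```text
clock: 37.83
eef_pos: [0.561, 0.2914, 0.146]
tool_rot: [0.927, 0.376, -0.003, -0.0]
ft_force: [0.1, -1.1, -0.3]
grip_width: 0.0855
grasp_force: 0.0
```

Request:
apply_moves([
  [0,0,0,0],
  [0,0,0,0],
  [0,0,0,0],
  [0,0,0,0],
  [0,0,0,0],
])

```text
clock: 38.25
eef_pos: [0.5648, 0.2887, 0.149]
tool_rot: [0.928, 0.374, 0.0, 0.0]
ft_force: [0.2, -0.4, -0.4]
grip_width: 0.0853
grasp_force: 0.0
```

```bash
cat > lu.py <<'E'
from look import *
f=sys.argv[1]
w=look(f,.022,0,52,(180,110,330,250)); plan(.5,0,.024,0)
E
python3 lu.py w11
```

```text
centre px [253.6 190.9] z [0.5648 0.2887 0.149 ] a 43.90
px box [223 183] [269 205] centre mm -3.0 -6.8 size [20.5 41.1] ang 0.1 grey 48.0
pos [0.5648 0.2889 0.1491] ang 43.91 j6 2.85 t 38.3 w 0.0849 F [-0.5  0.7 -1. ]
ROLL total 0.732 (43.9 deg, 6.2 rows) X -3.24 Y 14.44 Z 6.25
```

```bash
sed -i 's/0,52/0,88/' lu.py; python3 lu.py w11
```

```text
centre px [253.6 190.9] z [0.5648 0.2889 0.1491] a 43.91
px box [222 164] [286 206] centre mm 4.9 0.0 size [38.4 56.5] ang 0.1 grey 55.0
pos [0.5647 0.289  0.1491] ang 43.93 j6 2.85 t 38.4 w 0.0850 F [ 0.3 -0.3 -0.1]
ROLL total 0.732 (43.9 deg, 6.2 rows) X -3.23 Y 14.45 Z 6.26
```

Request:
apply_moves([
  [0.18,0,0.5,0],
  [0,0,1,0],
  [0,0,1,0],
  [0,0,1,0],
  [0,0,1,0],
])

```text
clock: 38.77
eef_pos: [0.5668, 0.2922, 0.0576]
tool_rot: [0.927, 0.374, 0.0, -0.0]
ft_force: [0.6, -0.1, 0.4]
grip_width: 0.0855
grasp_force: 0.0
```

Request:
apply_moves([
  [0,0,1,0],
  [0,0,0.5,0],
  [0,0,0.25,0],
  [0,0,0,0],
  [0,0,0,0],
])

```text
clock: 39.18
eef_pos: [0.5673, 0.2925, 0.0246]
tool_rot: [0.927, 0.375, 0.0, -0.0]
ft_force: [0.6, -0.7, 0.3]
grip_width: 0.0852
grasp_force: 0.0
```

Request:
apply_moves([
  [0,0,0,0],
  [0,0,0,0],
  [0,0,0,0],
  [0,0,0,0],
  [0,0,0,0],
], claw=1)

```text
clock: 39.6
eef_pos: [0.568, 0.2929, 0.0261]
tool_rot: [0.927, 0.375, 0.002, -0.0]
ft_force: [-0.3, 0.5, 5.3]
grip_width: 0.0566
grasp_force: 66.5
```

Request:
apply_moves([
  [0,0,0,0],
  [0,0,0,0],
  [0,0,-1,0],
  [0,0,-1,0],
  [0,0,-1,0],
])

```text
clock: 40.02
eef_pos: [0.5659, 0.2918, 0.084]
tool_rot: [0.927, 0.375, -0.001, 0.0]
ft_force: [0.1, 0.8, -1.6]
grip_width: 0.0565
grasp_force: 65.7
```

Request:
apply_moves([
  [0,0,-1,0],
  [0,0,-1,0],
  [0,0,-0.8,0.01],
  [0,0,0,0],
  [0,0,0,0],
])

```text
clock: 40.43
eef_pos: [0.5671, 0.2925, 0.1407]
tool_rot: [0.929, 0.37, 0.001, -0.0]
ft_force: [0.3, -0.3, -1.0]
grip_width: 0.0566
grasp_force: 65.8
```

```bash
python3 plan.py 0.6408 -0.216 .15 53.55
```

```text
pos [0.5671 0.2925 0.1407] ang 43.41 j6 2.86 t 40.4 w 0.0566 F [ 0.3 -0.3 -1. ]
ROLL total -0.169 (-10.1 deg, 1.4 rows) X -18.26 Y 18.07 Z -0.46
```

Request:
apply_moves([
  [0,0,-0.5,-0.085],
  [0,0,-0.5,-0.084],
  [-1,1,0,0],
  [-1,1,0,0],
  [-1,1,0,0],
])

```text
clock: 40.85
eef_pos: [0.5781, 0.2076, 0.1577]
tool_rot: [0.892, 0.451, -0.002, -0.0]
ft_force: [0.5, 0.3, -2.6]
grip_width: 0.0564
grasp_force: 65.7
```

Request:
apply_moves([
  [-1,1,0,0],
  [-1,1,0,0],
  [-1,1,0,0],
  [-1,1,0,0],
  [-1,1,0,0],
])

```text
clock: 41.27
eef_pos: [0.599, 0.067, 0.1576]
tool_rot: [0.893, 0.451, -0.002, -0.001]
ft_force: [0.3, 0.3, -0.9]
grip_width: 0.0567
grasp_force: 65.7
```

Request:
apply_moves([
  [-1,1,0,0],
  [-1,1,0,0],
  [-1,1,0,0],
  [-1,1,0,0],
  [-1,1,0,0],
])

```text
clock: 41.68
eef_pos: [0.62, -0.0727, 0.1576]
tool_rot: [0.893, 0.45, -0.002, -0.001]
ft_force: [0.1, 0.4, -1.0]
grip_width: 0.0568
grasp_force: 65.7
```

Request:
apply_moves([
  [-1,1,0,0],
  [-1,1,0,0],
  [-1,1,0,0],
  [-1,1,0,0],
  [-1,1,0,0],
])

```text
clock: 42.1
eef_pos: [0.6411, -0.2123, 0.1573]
tool_rot: [0.893, 0.45, -0.001, -0.002]
ft_force: [0.9, 0.8, -1.2]
grip_width: 0.0565
grasp_force: 65.7
```

Request:
apply_moves([
  [-0.26,0.07,0,0],
  [0,0,0,0],
  [0,0,0,0],
  [0,0,0,0],
  [0,0,0,0],
])

```text
clock: 42.52
eef_pos: [0.6402, -0.2146, 0.1596]
tool_rot: [0.892, 0.451, -0.0, -0.001]
ft_force: [0.0, 0.3, -1.7]
grip_width: 0.0566
grasp_force: 65.7
```

```bash
python3 - <<'E'
from plan import *
import pickle
plan(.6408,-.216,.057,53.55)
w=snap('wrist'); pickle.dump((w,pose()[:2]),open('w12.pkl','wb'))
t=np.radians(53.55); ey=np.array([np.cos(t),np.sin(t)]); ex=np.array([np.sin(t),-np.cos(t)])
im=w['image'].copy()
for i in range(5):
    c=np.array([.6408,-.216])-ey*.044*i
    q=np.array([proj(w,[*(c+ex*.031*s+ey*.0195*r),.03]) for s,r in((1,1),(1,-1),(-1,-1),(-1,1))])
    cv2.polylines(im,[q.round().astype(int)],True,(0,0,255),1)
cv2.imwrite('pics/w12.png',cv2.resize(im[0:384,60:450],(800,600) if 0 else None,fx=1.5,fy=1.5,interpolation=cv2.INTER_CUBIC))
E
```

```text
pos [ 0.6402 -0.2146  0.1596] ang 53.65 j6 1.88 t 42.5 w 0.0566 F [ 0.   0.3 -1.7]
ROLL total 0.002 (0.1 deg, 0.0 rows) X -0.04 Y 0.07 Z 5.13
```

View pics/w12.png

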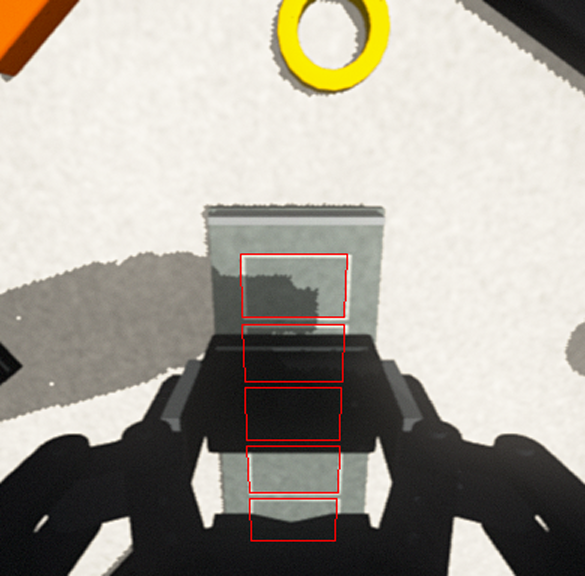

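The overlay of my computed outlines fits the drawn ones within about 1–2 mm, so the place estimates hold. Lowering A into place 0.

Request:
apply_moves([
  [-0.05,0.08,1,0],
  [0,0,1,0],
  [0,0,1,0],
  [0,0,1,0],
  [0,0,0.5,0],
])

```text
clock: 42.98
eef_pos: [0.6397, -0.2163, 0.0674]
tool_rot: [0.892, 0.451, -0.001, -0.001]
ft_force: [-2.0, 0.3, -2.1]
grip_width: 0.0566
grasp_force: 65.7
```

Request:
apply_moves([
  [0,0,0.3,0],
  [0,0,0.2,0],
  [0,0,0,0],
  [0,0,0,0],
  [0,0,0,0],
])

```text
clock: 43.4
eef_pos: [0.642, -0.2183, 0.0616]
tool_rot: [0.893, 0.45, 0.001, 0.001]
ft_force: [0.1, -1.3, -2.0]
grip_width: 0.0564
grasp_force: 65.7
```

```bash
python3 plan.py 0.6405 -0.2175 .0562 53.55
```

```text
pos [ 0.642  -0.2183  0.0616] ang 53.54 j6 1.88 t 43.4 w 0.0564 F [ 0.1 -1.3 -2. ]
ROLL total -0.000 (-0.0 deg, 0.0 rows) X -0.01 Y -0.08 Z 0.27
```

Request:
apply_moves([
  [0,-0.05,0.15,0],
  [0,0,0.1,0],
  [0,0,0,0],
  [0,0,0,0],
  [0,0,0,0],
])

```text
clock: 43.82
eef_pos: [0.6407, -0.2176, 0.0561]
tool_rot: [0.893, 0.45, 0.001, 0.001]
ft_force: [-0.5, -0.1, 4.3]
grip_width: 0.056
grasp_force: 66.2
```

Request:
apply_moves([
  [0,0,0.03,0],
  [0,0,0,0],
  [0,0,0,0],
  [0,0,0,0],
  [0,0,0,0],
])

```text
clock: 44.23
eef_pos: [0.6407, -0.2176, 0.0561]
tool_rot: [0.893, 0.45, 0.001, 0.001]
ft_force: [-1.1, 0.7, 6.3]
grip_width: 0.0569
grasp_force: 66.7
```

Request:
apply_moves([
  [0,0,0,0],
  [0,0,0,0],
  [0,0,0,0],
  [0,0,0,0],
  [0,0,0,0],
], claw=0)

```text
clock: 44.65
eef_pos: [0.64, -0.2174, 0.054]
tool_rot: [0.893, 0.45, -0.0, -0.0]
ft_force: [0.1, -0.0, 1.2]
grip_width: 0.0855
grasp_force: 0.0
```

Request:
apply_moves([
  [0,0,0,0],
  [0,0,-1,0],
  [0,0,-1,0],
  [0,0,-1,0],
  [0,0,-1,0],
])

```text
clock: 45.07
eef_pos: [0.64, -0.2174, 0.1351]
tool_rot: [0.893, 0.45, -0.0, -0.0]
ft_force: [-0.3, 0.4, 0.2]
grip_width: 0.0855
grasp_force: 0.0
```

```bash
python3 units.py | tail -9; python3 plan.py 0.430 -0.124 .15 0
```

```text
142 35 [21. 87.] long axis 155.7 px [252. 369.] 163.0
431 -125 [34. 58.] long axis 90.7 px [316. 256.] 256.5
445 126 [32. 55.] long axis 154.6 px [220. 249.] 225.0
450 13 [53. 32.] long axis 49.0 px [263. 248.] 227.5
403 -233 [ 25. 243.] long axis 166.2 px [356. 270.] 516.0
602 571 [ 28. 156.] long axis 180.0 px [ 58. 189.] 510.5
810 -345 [ 44. 139.] long axis 153.0 px [397. 117.] 385.0

pos [ 0.6424 -0.2182  0.1404] ang 53.54 j6 1.88 t 45.1 w 0.0852 F [ 0.6 -0.6  3.3]
ROLL total 0.892 (53.5 deg, 7.5 rows) X -10.62 Y -4.71 Z -0.48
```

```bash
python3 plan.py 0.431 -0.1245 .15 0.7
```

```text
pos [ 0.6424 -0.2182  0.1404] ang 53.54 j6 1.88 t 45.1 w 0.0852 F [ 0.6 -0.6  3.3]
ROLL total 0.881 (52.8 deg, 7.4 rows) X -10.51 Y -4.81 Z -0.48
```

Request:
apply_moves([
  [0,0,0,0.11],
  [0,0,0,0.11],
  [0,0,0,0.11],
  [0,0,0,0.11],
  [0,0,0,0.11],
])

```text
clock: 45.53
eef_pos: [0.6401, -0.2174, 0.1342]
tool_rot: [0.984, 0.175, -0.0, -0.0]
ft_force: [0.5, -0.2, -0.2]
grip_width: 0.0853
grasp_force: 0.0
```

Request:
apply_moves([
  [0,0,0,0.11],
  [0,0,0,0.11],
  [0,0,0,0.11],
  [-1,-0.5,-0.5,0],
  [-1,-0.5,0,0],
])

```text
clock: 45.95
eef_pos: [0.6007, -0.1983, 0.1447]
tool_rot: [1.0, 0.006, 0.001, 0.0]
ft_force: [-0.2, -0.2, 1.0]
grip_width: 0.0854
grasp_force: 0.0
```

Request:
apply_moves([
  [-1,-0.5,0,0],
  [-1,-0.5,0,0],
  [-1,-0.5,0,0],
  [-1,-0.5,0,0],
  [-1,-0.5,0,0],
])

```text
clock: 46.37
eef_pos: [0.4983, -0.1487, 0.1443]
tool_rot: [1.0, 0.006, 0.0, -0.0]
ft_force: [-0.1, 0.4, 0.7]
grip_width: 0.0852
grasp_force: 0.0
```

Request:
apply_moves([
  [-1,-0.5,0,0],
  [-1,-0.5,0,0],
  [-1,-0.2,0,0],
  [-0.6,0,0,0],
  [0,0,0,0],
])

```text
clock: 46.78
eef_pos: [0.4243, -0.1256, 0.1443]
tool_rot: [1.0, 0.006, -0.001, -0.0]
ft_force: [-0.0, -0.6, 0.0]
grip_width: 0.0852
grasp_force: 0.0
```

Request:
apply_moves([
  [0,0,0,0],
  [0,0,0,0],
  [0,0,0,0],
  [0,0,0,0],
  [0,0,0,0],
])

```text
clock: 47.2
eef_pos: [0.4277, -0.1263, 0.1444]
tool_rot: [1.0, 0.006, 0.0, -0.0]
ft_force: [0.8, -0.5, -0.3]
grip_width: 0.0853
grasp_force: 0.0
```

```bash
python3 plan.py 0.431 -0.1245 .024 0.7; python3 lu.py w13
```

```text
pos [ 0.4277 -0.1263  0.1444] ang 0.74 j6 2.84 t 47.2 w 0.0853 F [ 0.8 -0.5 -0.3]
ROLL total 0.001 (0.0 deg, 0.0 rows) X 0.17 Y -0.09 Z 6.02
centre px [253.4 192.9] z [ 0.4277 -0.1263  0.1444] a 0.74
px box [224 164] [290 208] centre mm 5.5 2.9 size [38.5 56.2] ang 2.5 grey 53.0
pos [ 0.4275 -0.1263  0.1443] ang 0.74 j6 2.84 t 47.2 w 0.0853 F [ 0.3  0.3 -0.1]
ROLL total 0.012 (0.7 deg, 0.1 rows) X 3.62 Y -6.31 Z 6.02
```

Request:
apply_moves([
  [0.2,0.14,0.5,0.04],
  [0,0,1,0],
  [0,0,1,0],
  [0,0,1,0],
  [0,0,1,0],
])

```text
clock: 47.67
eef_pos: [0.4314, -0.129, 0.0537]
tool_rot: [1.0, -0.015, 0.0, 0.0]
ft_force: [0.0, 0.1, -0.1]
grip_width: 0.0855
grasp_force: 0.0
```

Request:
apply_moves([
  [0,0,0.8,0],
  [0,0,0.5,0],
  [0,0,0.2,0],
  [0,0,0,0],
  [0,0,0,0],
])

```text
clock: 48.08
eef_pos: [0.4314, -0.129, 0.0247]
tool_rot: [1.0, -0.015, 0.0, 0.0]
ft_force: [0.0, 0.3, 0.8]
grip_width: 0.0856
grasp_force: 0.0
```

Request:
apply_moves([
  [0,0,0,0],
  [0,0,0,0],
  [0,0,0,0],
  [0,0,0,0],
  [0,0,0,0],
], claw=1)

```text
clock: 48.5
eef_pos: [0.432, -0.1291, 0.0257]
tool_rot: [1.0, -0.015, 0.001, 0.0]
ft_force: [-0.6, 0.8, 6.3]
grip_width: 0.0564
grasp_force: 64.4
```

Request:
apply_moves([
  [0,0,0,0],
  [0,0,0,0],
  [0,0,-1,0],
  [0,0,-1,0],
  [0,0,-1,0],
])

```text
clock: 48.92
eef_pos: [0.4305, -0.1287, 0.0852]
tool_rot: [1.0, -0.015, -0.0, -0.0]
ft_force: [0.6, -0.5, -1.6]
grip_width: 0.0566
grasp_force: 64.6
```

Request:
apply_moves([
  [0,0,-1,0],
  [0,0,-1,0],
  [0,0,0,0],
  [0,0,0,0],
  [0,0,0,0],
])

```text
clock: 49.33
eef_pos: [0.4305, -0.1287, 0.1238]
tool_rot: [1.0, -0.015, -0.0, -0.0]
ft_force: [-0.2, -0.1, -1.1]
grip_width: 0.0566
grasp_force: 64.7
```

```bash
python3 - <<'E'
from plan import *
t=np.radians(53.55); ey=np.array([np.cos(t),np.sin(t)])
for i in range(1,4): print(i,np.array([.6405,-.2165])-ey*.044*i)
c=np.array([.6405,-.2165])-ey*.044
plan(*c,.13,53.55)
E
```

```text
1 [ 0.61435867 -0.25189253]
2 [ 0.58821735 -0.28728506]
3 [ 0.56207602 -0.32267758]
pos [ 0.4305 -0.1287  0.1238] ang -1.67 j6 2.88 t 49.3 w 0.0566 F [-0.2 -0.1 -1.1]
ROLL total -0.920 (-55.2 deg, 7.7 rows) X 0.51 Y 11.05 Z -0.31
```

Request:
apply_moves([
  [0,0,0,-0.115],
  [0,0,0,-0.115],
  [0,0,0,-0.115],
  [0,0,0,-0.115],
  [0,0,0,-0.115],
])

```text
clock: 49.75
eef_pos: [0.4298, -0.1285, 0.1227]
tool_rot: [0.958, 0.286, -0.002, -0.001]
ft_force: [0.4, -0.4, -2.2]
grip_width: 0.0566
grasp_force: 64.6
```

Request:
apply_moves([
  [0,0,0,-0.115],
  [0,0,0,-0.115],
  [0,0,0,-0.115],
  [0.51,1,0,0],
  [0,1,0,0],
])

```text
clock: 50.17
eef_pos: [0.4684, -0.1432, 0.1227]
tool_rot: [0.892, 0.451, -0.001, -0.002]
ft_force: [0.9, -0.7, -1.8]
grip_width: 0.0569
grasp_force: 64.6
```

Request:
apply_moves([
  [0,1,0,0],
  [0,1,0,0],
  [0,1,0,0],
  [0,1,0,0],
  [0,1,0,0],
])

```text
clock: 50.58
eef_pos: [0.5492, -0.204, 0.1221]
tool_rot: [0.893, 0.45, -0.001, -0.001]
ft_force: [0.1, -0.7, -0.6]
grip_width: 0.0565
grasp_force: 64.6
```

Request:
apply_moves([
  [0,1,0,0],
  [0,1,0,0],
  [0,1,0,0],
  [0,1,0,0],
  [0,0.05,0,0],
])

```text
clock: 51.0
eef_pos: [0.6163, -0.2538, 0.1215]
tool_rot: [0.893, 0.45, -0.001, -0.0]
ft_force: [0.6, -0.0, -1.0]
grip_width: 0.0564
grasp_force: 64.7
```

Request:
apply_moves([
  [0,0,1,0],
  [0,0,0.8,0],
  [0,0,0.5,0],
  [0,0,0,0],
  [0,0,0,0],
])

```text
clock: 51.42
eef_pos: [0.6136, -0.2514, 0.0768]
tool_rot: [0.893, 0.45, -0.001, -0.001]
ft_force: [-0.2, -0.4, -1.4]
grip_width: 0.0564
grasp_force: 64.6
```

Request:
apply_moves([
  [0,0,0,0],
  [0,0,0,0],
  [0,0,0,0],
  [0,0,0,0],
  [0,0,0,0],
])

```text
clock: 51.83
eef_pos: [0.6152, -0.2522, 0.0793]
tool_rot: [0.893, 0.45, 0.0, 0.0]
ft_force: [-0.7, -0.6, -0.6]
grip_width: 0.056
grasp_force: 64.6
```

```bash
python3 plan.py 0.6144 -0.2519 .0562 53.55
```

```text
pos [ 0.6152 -0.2522  0.0793] ang 53.54 j6 1.82 t 51.8 w 0.0560 F [-0.7 -0.6 -0.6]
ROLL total -0.000 (-0.0 deg, 0.0 rows) X -0.01 Y -0.04 Z 1.16
```

Request:
apply_moves([
  [0,-0.04,0.4,0],
  [0,0,0.3,0],
  [0,0,0.2,0],
  [0,0,0.1,0],
  [0,0,0.1,0],
])

```text
clock: 52.25
eef_pos: [0.6136, -0.2514, 0.0558]
tool_rot: [0.893, 0.45, -0.001, -0.001]
ft_force: [-6.2, 2.2, 9.3]
grip_width: 0.0561
grasp_force: 65.8
```

Request:
apply_moves([
  [0,0,0.07,0],
  [0,0,0.03,0],
  [0,0,0,0],
  [0,0,0,0],
  [0,0,0,0],
])

```text
clock: 52.67
eef_pos: [0.6136, -0.2514, 0.0559]
tool_rot: [0.893, 0.45, -0.0, -0.0]
ft_force: [-4.7, 1.7, 6.4]
grip_width: 0.0565
grasp_force: 65.5
```

```bash
python3 plan.py 0.6144 -0.2519 .0555 53.55
```

```text
pos [ 0.6136 -0.2514  0.0559] ang 53.53 j6 1.82 t 52.7 w 0.0565 F [-4.7  1.7  6.4]
ROLL total -0.000 (-0.0 deg, 0.0 rows) X 0.00 Y 0.05 Z 0.02
```

Request:
apply_moves([
  [0,0,0,0],
  [0,0,0,0],
  [0,0,0,0],
  [0,0,0,0],
  [0,0,0,0],
], claw=0)

```text
clock: 53.08
eef_pos: [0.6143, -0.2516, 0.0543]
tool_rot: [0.893, 0.45, 0.0, 0.0]
ft_force: [-0.6, 0.8, -0.2]
grip_width: 0.0851
grasp_force: 0.0
```

Request:
apply_moves([
  [0,0,0,0],
  [0,0,-1,0],
  [0,0,-1,0],
  [0,0,-1,0],
  [0,0,-1,0],
])

```text
clock: 53.5
eef_pos: [0.6141, -0.2515, 0.1351]
tool_rot: [0.893, 0.45, -0.0, -0.0]
ft_force: [0.8, 0.9, -0.4]
grip_width: 0.0855
grasp_force: 0.0
```

Request:
apply_moves([
  [0,0,-0.5,-0.1],
  [0,0,0,-0.1],
  [0,0,0,0],
  [0,0,0,0],
  [0,0,0,0],
])

```text
clock: 53.92
eef_pos: [0.6138, -0.2514, 0.1437]
tool_rot: [0.841, 0.54, -0.0, -0.001]
ft_force: [0.3, -0.6, -0.0]
grip_width: 0.0857
grasp_force: 0.0
```

```bash
python3 plan.py 0.445 0.126 .15 65.3; python3 units.py | tail -9
```

```text
pos [ 0.6138 -0.2514  0.1437] ang 65.41 j6 1.61 t 53.9 w 0.0857 F [ 0.3 -0.6 -0. ]
ROLL total 0.002 (0.1 deg, 0.0 rows) X 13.62 Y -15.55 Z -0.31
602 571 [ 29. 161.] long axis 179.4 px [ 58. 189.] 535.5

303 -270 [ 31. 126.] long axis 165.7 px [372. 308.] 311.5
420 -307 [ 27. 133.] long axis 161.7 px [385. 262.] 193.5
445 126 [32. 54.] long axis 154.6 px [220. 249.] 224.0
450 13 [53. 32.] long axis 49.0 px [263. 248.] 227.5
642 -221 [35. 62.] long axis 143.2 px [351. 177.] 270.0
602 571 [156.  28.] long axis 0.1 px [ 58. 189.] 505.5
```

Request:
apply_moves([
  [1,-1,0,0],
  [1,-1,0,0],
  [1,-1,0,0],
  [1,-1,0,0],
  [1,-1,0,0],
])

```text
clock: 54.38
eef_pos: [0.5636, -0.118, 0.1438]
tool_rot: [0.841, 0.54, -0.0, -0.0]
ft_force: [0.6, 0.3, 0.9]
grip_width: 0.0849
grasp_force: 0.0
```

Request:
apply_moves([
  [1,-1,0,0],
  [1,-1,0,0],
  [1,-1,0,0],
  [1,-1,0,0],
  [1,-1,0,0],
])

```text
clock: 54.8
eef_pos: [0.514, 0.0145, 0.144]
tool_rot: [0.841, 0.541, -0.0, -0.0]
ft_force: [-0.1, 1.2, -0.6]
grip_width: 0.0854
grasp_force: 0.0
```

Request:
apply_moves([
  [1,-1,0,0],
  [1,-1,0,0],
  [1,-1,0,0],
  [0.62,-1,0,0],
  [0,-1,0,0],
])

```text
clock: 55.22
eef_pos: [0.4541, 0.123, 0.1442]
tool_rot: [0.841, 0.542, 0.001, -0.0]
ft_force: [0.9, 0.9, -0.4]
grip_width: 0.0855
grasp_force: 0.0
```

Request:
apply_moves([
  [0,-0.55,0,0],
  [0,0,0,0],
  [0,0,0,0],
  [0,0,0,0],
  [0,0,0,0],
])

```text
clock: 55.63
eef_pos: [0.445, 0.1245, 0.1446]
tool_rot: [0.841, 0.541, 0.0, 0.0]
ft_force: [0.7, -0.2, 0.4]
grip_width: 0.0854
grasp_force: 0.0
```

Request:
apply_moves([
  [0,0,0,0],
  [0,0,0,0],
  [0,0,0,0],
  [0,0,0,0],
  [0,0,0,0],
])

```text
clock: 56.05
eef_pos: [0.444, 0.125, 0.1444]
tool_rot: [0.841, 0.541, -0.0, -0.0]
ft_force: [-0.5, 0.6, 0.9]
grip_width: 0.085
grasp_force: 0.0
```

```bash
python3 plan.py 0.445 0.126 .024 65.3; python3 lu.py w14
```

```text
pos [0.444  0.125  0.1444] ang 65.52 j6 2.27 t 56.0 w 0.0850 F [-0.5  0.6  0.9]
ROLL total 0.004 (0.2 deg, 0.0 rows) X 0.06 Y 0.02 Z 6.02
centre px [253.8 192.4] z [0.444  0.125  0.1444] a 65.52
px box [222 167] [287 209] centre mm 3.5 0.8 size [37.9 56.4] ang 0.1 grey 56.0
pos [0.444  0.1251 0.1445] ang 65.53 j6 2.27 t 56.1 w 0.0858 F [ 0.1  0.1 -0.6]
ROLL total 1.092 (65.5 deg, 9.2 rows) X 2.80 Y 6.25 Z 6.02
```

Request:
apply_moves([
  [0.12,0.04,0.5,0],
  [0,0,1,0],
  [0,0,1,0],
  [0,0,1,0],
  [0,0,1,0],
])

```text
clock: 56.52
eef_pos: [0.4456, 0.1271, 0.0531]
tool_rot: [0.841, 0.541, 0.0, 0.0]
ft_force: [0.5, 0.7, 0.6]
grip_width: 0.0851
grasp_force: 0.0
```

Request:
apply_moves([
  [0,0,0.8,0],
  [0,0,0.5,0],
  [0,0,0.2,0],
  [0,0,0,0],
  [0,0,0,0],
])

```text
clock: 56.93
eef_pos: [0.4457, 0.1271, 0.0244]
tool_rot: [0.841, 0.541, -0.0, -0.0]
ft_force: [0.3, 0.3, 0.9]
grip_width: 0.0852
grasp_force: 0.0
```

Request:
apply_moves([
  [0,0,0,0],
  [0,0,0,0],
  [0,0,0,0],
  [0,0,0,0],
  [0,0,0,0],
], claw=1)

```text
clock: 57.35
eef_pos: [0.4466, 0.1273, 0.0257]
tool_rot: [0.841, 0.541, 0.001, 0.0]
ft_force: [-1.1, 0.4, 6.1]
grip_width: 0.0563
grasp_force: 64.6
```

Request:
apply_moves([
  [0,0,0,0],
  [0,0,0,0],
  [0,0,-1,0],
  [0,0,-1,0],
  [0,0,-1,0],
])

```text
clock: 57.77
eef_pos: [0.4451, 0.1268, 0.085]
tool_rot: [0.841, 0.541, -0.001, -0.0]
ft_force: [0.1, -0.0, -0.3]
grip_width: 0.0569
grasp_force: 64.5
```

Request:
apply_moves([
  [0,0,-1,0],
  [0,0,-1,0],
  [0,0,0,0.1],
  [0,0,0,0.1],
  [0,0,0,0],
])

```text
clock: 58.18
eef_pos: [0.4458, 0.127, 0.1251]
tool_rot: [0.893, 0.45, 0.001, 0.0]
ft_force: [-0.3, -0.8, -1.1]
grip_width: 0.0565
grasp_force: 64.6
```

```bash
python3 plan.py 0.5882 -0.2873 .12 53.55
```

```text
pos [0.4458 0.127  0.1251] ang 53.44 j6 2.49 t 58.2 w 0.0565 F [-0.3 -0.8 -1.1]
ROLL total -0.002 (-0.1 deg, 0.0 rows) X -12.44 Y 18.03 Z 0.26
```

Request:
apply_moves([
  [-0.7,1,0,0],
  [-0.7,1,0,0],
  [-0.7,1,0,0],
  [-0.7,1,0,0],
  [-0.7,1,0,0],
])

```text
clock: 58.6
eef_pos: [0.4843, 0.0103, 0.1242]
tool_rot: [0.892, 0.452, -0.0, -0.0]
ft_force: [0.3, 0.6, -1.1]
grip_width: 0.0566
grasp_force: 64.6
```

Request:
apply_moves([
  [-0.7,1,0,0],
  [-0.7,1,0,0],
  [-0.7,1,0,0],
  [-0.7,1,0,0],
  [-0.7,1,0,0],
])

```text
clock: 59.02
eef_pos: [0.5231, -0.1056, 0.124]
tool_rot: [0.892, 0.452, -0.0, -0.0]
ft_force: [0.9, 0.4, -1.6]
grip_width: 0.0567
grasp_force: 64.6
```

Request:
apply_moves([
  [-0.7,1,0,0],
  [-0.7,1,0,0],
  [-0.7,1,0,0],
  [-0.7,1,0,0],
  [-0.7,1,0,0],
])

```text
clock: 59.43
eef_pos: [0.5619, -0.2212, 0.1238]
tool_rot: [0.892, 0.452, -0.0, -0.001]
ft_force: [0.5, -0.2, -2.0]
grip_width: 0.0567
grasp_force: 64.6
```

Request:
apply_moves([
  [-0.7,1,0,0],
  [-0.7,1,0,0],
  [-0.54,1,0,0],
  [0,0,0,0],
  [0,0,0,0],
])

```text
clock: 59.85
eef_pos: [0.5869, -0.288, 0.1233]
tool_rot: [0.893, 0.45, -0.0, -0.001]
ft_force: [-0.1, 0.7, -2.1]
grip_width: 0.0568
grasp_force: 64.6
```

Request:
apply_moves([
  [0,0,1,0],
  [0,0,0.8,0],
  [0,0,0.5,0],
  [0,0,0,0],
  [0,0,0,0],
])

```text
clock: 60.27
eef_pos: [0.5866, -0.286, 0.0778]
tool_rot: [0.893, 0.451, -0.001, -0.001]
ft_force: [0.1, -0.2, -0.0]
grip_width: 0.0568
grasp_force: 64.6
```

Request:
apply_moves([
  [0,0,0,0],
  [0,0,0,0],
  [0,0,0,0],
  [0,0,0,0],
  [0,0,0,0],
])

```text
clock: 60.68
eef_pos: [0.5876, -0.2872, 0.0792]
tool_rot: [0.893, 0.45, 0.0, 0.0]
ft_force: [-1.2, 0.0, -1.7]
grip_width: 0.0565
grasp_force: 64.6
```

```bash
python3 plan.py 0.5882 -0.2873 .056 53.55
```

```text
pos [ 0.5876 -0.2872  0.0792] ang 53.54 j6 1.75 t 60.7 w 0.0565 F [-1.2  0.  -1.7]
ROLL total -0.000 (-0.0 deg, 0.0 rows) X 0.01 Y 0.03 Z 1.16
```

Request:
apply_moves([
  [0,0.03,0.4,0],
  [0,0,0.3,0],
  [0,0,0.2,0],
  [0,0,0.1,0],
  [0,0,0.1,0],
])

```text
clock: 61.1
eef_pos: [0.5872, -0.2871, 0.0558]
tool_rot: [0.893, 0.45, -0.001, -0.001]
ft_force: [-5.5, 2.7, 9.6]
grip_width: 0.0566
grasp_force: 65.9
```

Request:
apply_moves([
  [0,0,0.06,0],
  [0,0,0,0],
  [0,0,0,0],
  [0,0,0,0],
  [0,0,0,0],
])

```text
clock: 61.52
eef_pos: [0.5877, -0.2873, 0.0558]
tool_rot: [0.893, 0.45, -0.0, -0.0]
ft_force: [-3.4, 1.8, 5.0]
grip_width: 0.0565
grasp_force: 65.3
```

Request:
apply_moves([
  [0,0,0,0],
  [0,0,0,0],
  [0,0,0,0],
  [0,0,0,0],
  [0,0,0,0],
], claw=0)

```text
clock: 61.93
eef_pos: [0.5879, -0.2874, 0.0551]
tool_rot: [0.893, 0.45, 0.0, 0.0]
ft_force: [0.3, -0.6, -0.4]
grip_width: 0.0857
grasp_force: 0.0
```

Request:
apply_moves([
  [0,0,0,0],
  [0,0,-1,0],
  [0,0,-1,0],
  [0,0,-1,0],
  [0,0,-1,0],
])

```text
clock: 62.35
eef_pos: [0.5877, -0.2873, 0.1359]
tool_rot: [0.893, 0.45, -0.0, -0.0]
ft_force: [-0.3, -0.5, 0.0]
grip_width: 0.0854
grasp_force: 0.0
```

Request:
apply_moves([
  [0,0,-0.5,0],
  [0,0,0,0],
  [0,0,0,0],
  [0,0,0,0],
  [0,0,0,0],
])

```text
clock: 62.77
eef_pos: [0.5869, -0.2869, 0.1433]
tool_rot: [0.893, 0.45, -0.001, -0.001]
ft_force: [0.1, 0.0, 0.7]
grip_width: 0.0855
grasp_force: 0.0
```

```bash
python3 plan.py 0.4505 0.0123 .15 138.3; python3 units.py | tail -9
```

```text
pos [ 0.5869 -0.2869  0.1433] ang 53.53 j6 1.75 t 62.8 w 0.0855 F [0.1 0.  0.7]
ROLL total -1.413 (-84.8 deg, 11.9 rows) X 15.04 Y 6.63 Z -0.33
599 151 [38. 38.] long axis 0.6 px [212. 191.] 151.0
602 571 [ 29. 161.] long axis 179.4 px [ 58. 189.] 535.5

450 13 [53. 33.] long axis 49.0 px [263. 248.] 228.0
614 -255 [35. 63.] long axis 143.1 px [364. 187.] 279.5
642 -221 [35. 62.] long axis 143.2 px [351. 177.] 271.0
602 571 [ 28. 156.] long axis 179.8 px [ 58. 189.] 512.0
720 -496 [ 54. 140.] long axis 152.2 px [454. 149.] 644.5
```

Request:
apply_moves([
  [0,0,0,-0.117],
  [0,0,0,-0.117],
  [0,0,0,-0.117],
  [0,0,0,-0.117],
  [0,0,0,-0.117],
])

```text
clock: 63.23
eef_pos: [0.5873, -0.2871, 0.144]
tool_rot: [0.713, 0.701, -0.0, -0.001]
ft_force: [0.3, 0.2, 1.1]
grip_width: 0.0854
grasp_force: 0.0
```

Request:
apply_moves([
  [0,0,0,-0.117],
  [0,0,0,-0.117],
  [0,0,0,-0.117],
  [0,0,0,-0.117],
  [0,0,0,-0.117],
])

```text
clock: 63.65
eef_pos: [0.5873, -0.2871, 0.144]
tool_rot: [0.469, 0.883, -0.0, -0.001]
ft_force: [-0.4, 0.2, 0.0]
grip_width: 0.0855
grasp_force: 0.0
```

Request:
apply_moves([
  [0,0,0,-0.117],
  [0,0,0,-0.117],
  [1,0.5,0,0],
  [1,0.5,0,0],
  [1,0.5,0,0],
])

```text
clock: 64.07
eef_pos: [0.5626, -0.2243, 0.1438]
tool_rot: [0.361, 0.933, 0.0, -0.001]
ft_force: [0.5, 0.6, 0.6]
grip_width: 0.0855
grasp_force: 0.0
```

Request:
apply_moves([
  [1,0.5,0,0],
  [1,0.5,0,0],
  [1,0.5,0,0],
  [1,0.5,0,0],
  [1,0.5,0,0],
])

```text
clock: 64.48
eef_pos: [0.522, -0.1195, 0.1443]
tool_rot: [0.36, 0.933, -0.0, -0.001]
ft_force: [-0.2, 0.3, -0.0]
grip_width: 0.0854
grasp_force: 0.0
```

Request:
apply_moves([
  [1,0.5,0,0],
  [1,0.5,0,0],
  [1,0.5,0,0],
  [1,0.5,0,0],
  [1,0.5,0,0],
])

```text
clock: 64.9
eef_pos: [0.4816, -0.0155, 0.1445]
tool_rot: [0.36, 0.933, -0.0, -0.001]
ft_force: [0.8, -0.0, -0.2]
grip_width: 0.0852
grasp_force: 0.0
```

Request:
apply_moves([
  [1,0.1,0,0],
  [1,0,0,0],
  [0,0,0,0],
  [0,0,0,0],
  [0,0,0,0],
])

```text
clock: 65.32
eef_pos: [0.4548, 0.0118, 0.1451]
tool_rot: [0.36, 0.933, -0.0, 0.0]
ft_force: [-0.2, -0.2, -0.1]
grip_width: 0.0851
grasp_force: 0.0
```

Request:
apply_moves([
  [0,0,0,0],
  [0,0,0,0],
  [0,0,0,0],
  [0,0,0,0],
  [0,0,0,0],
])

```text
clock: 65.73
eef_pos: [0.4546, 0.0117, 0.1452]
tool_rot: [0.36, 0.933, -0.0, -0.0]
ft_force: [0.5, 0.7, 0.0]
grip_width: 0.0852
grasp_force: 0.0
```

```bash
python3 plan.py 0.4505 0.0123 .024 138.3; python3 lu.py w15
```

```text
pos [0.4546 0.0117 0.1452] ang 137.74 j6 0.76 t 65.7 w 0.0852 F [0.5 0.7 0. ]
ROLL total -0.009 (-0.6 deg, 0.1 rows) X 0.17 Y -0.11 Z 6.06
centre px [254.5 192.2] z [0.4546 0.0117 0.1452] a 137.74
px box [217 164] [282 208] centre mm 5.0 -4.4 size [56.1 39.2] ang 88.7 grey 52.0
pos [0.4545 0.0117 0.1452] ang 137.75 j6 0.76 t 65.8 w 0.0851 F [0.3 0.  0.6]
ROLL total 2.296 (137.8 deg, 19.3 rows) X 2.28 Y 0.59 Z 6.06
```

Request:
apply_moves([
  [0.17,-0.22,0.5,-0.02],
  [0,0,1,0],
  [0,0,1,0],
  [0,0,1,0],
  [0,0,1,0],
])

```text
clock: 66.2
eef_pos: [0.4491, 0.0109, 0.0547]
tool_rot: [0.35, 0.937, 0.0, 0.0]
ft_force: [-0.7, -0.2, -0.3]
grip_width: 0.0855
grasp_force: 0.0
```

Request:
apply_moves([
  [0,0,0.8,0],
  [0,0,0.5,0],
  [0,0,0.25,0],
  [0,0,0,0],
  [0,0,0,0],
])

```text
clock: 66.62
eef_pos: [0.4491, 0.011, 0.0245]
tool_rot: [0.35, 0.937, 0.0, 0.0]
ft_force: [0.4, 0.7, 0.0]
grip_width: 0.0854
grasp_force: 0.0
```

Request:
apply_moves([
  [0,0,0,0],
  [0,0,0,0],
  [0,0,0,0],
  [0,0,0,0],
  [0,0,0,0],
], claw=1)

```text
clock: 67.03
eef_pos: [0.4499, 0.011, 0.0256]
tool_rot: [0.35, 0.937, 0.0, 0.001]
ft_force: [-0.5, 0.3, 4.7]
grip_width: 0.0567
grasp_force: 64.3
```

Request:
apply_moves([
  [0,0,0,0],
  [0,0,0,0],
  [0,0,-1,0],
  [0,0,-1,0],
  [0,0,-1,0],
])

```text
clock: 67.45
eef_pos: [0.4484, 0.011, 0.085]
tool_rot: [0.35, 0.937, -0.0, -0.0]
ft_force: [0.7, 0.0, -1.3]
grip_width: 0.0565
grasp_force: 64.4
```

Request:
apply_moves([
  [0,0,-1,0],
  [0,0,-1,0],
  [0,0,0,0.117],
  [0,0,0,0.117],
  [0,0,0,0.117],
])

```text
clock: 67.87
eef_pos: [0.4493, 0.011, 0.1252]
tool_rot: [0.518, 0.855, 0.001, 0.001]
ft_force: [-0.3, -0.3, -1.3]
grip_width: 0.0566
grasp_force: 64.4
```

Request:
apply_moves([
  [0,0,0,0.117],
  [0,0,0,0.117],
  [0,0,0,0.117],
  [0,0,0,0.117],
  [0,0,0,0.117],
])

```text
clock: 68.28
eef_pos: [0.4488, 0.011, 0.1246]
tool_rot: [0.752, 0.659, 0.0, 0.0]
ft_force: [-0.3, 0.8, -0.0]
grip_width: 0.0566
grasp_force: 64.4
```

Request:
apply_moves([
  [0,0,0,0.117],
  [0,0,0,0.117],
  [0,0,0,0.117],
  [0,0,0,0.117],
  [0,0,0,0],
])

```text
clock: 68.7
eef_pos: [0.4488, 0.011, 0.1245]
tool_rot: [0.889, 0.459, 0.0, 0.0]
ft_force: [0.3, -0.1, -0.8]
grip_width: 0.0565
grasp_force: 64.4
```

```bash
python3 plan.py 0.5621 -0.3227 .12 53.55
```

```text
pos [0.4488 0.011  0.1245] ang 54.63 j6 2.21 t 68.7 w 0.0565 F [ 0.3 -0.1 -0.8]
ROLL total 0.018 (1.1 deg, 0.2 rows) X -10.06 Y 14.47 Z 0.23
```

Request:
apply_moves([
  [0,0,0,0.018],
  [-0.7,1,0,0],
  [-0.7,1,0,0],
  [-0.7,1,0,0],
  [-0.7,1,0,0],
])

```text
clock: 69.12
eef_pos: [0.4804, -0.0824, 0.1245]
tool_rot: [0.892, 0.453, 0.0, 0.0]
ft_force: [1.1, -0.5, -1.0]
grip_width: 0.0564
grasp_force: 64.4
```

Request:
apply_moves([
  [-0.7,1,0,0],
  [-0.7,1,0,0],
  [-0.7,1,0,0],
  [-0.7,1,0,0],
  [-0.7,1,0,0],
])

```text
clock: 69.53
eef_pos: [0.5194, -0.1983, 0.1243]
tool_rot: [0.892, 0.452, -0.0, -0.0]
ft_force: [0.5, 0.2, -0.9]
grip_width: 0.0567
grasp_force: 64.4
```

Request:
apply_moves([
  [-0.7,1,0,0],
  [-0.7,1,0,0],
  [-0.7,1,0,0],
  [-0.7,1,0,0],
  [-0.7,1,0,0],
])

```text
clock: 69.95
eef_pos: [0.5584, -0.3139, 0.1241]
tool_rot: [0.892, 0.452, -0.0, -0.0]
ft_force: [0.7, 0.8, -0.9]
grip_width: 0.0566
grasp_force: 64.4
```

Request:
apply_moves([
  [-0.26,0.47,0,0],
  [0,0,0.5,0],
  [0,0,1,0],
  [0,0,0.8,0],
  [0,0,0,0],
])

```text
clock: 70.37
eef_pos: [0.5596, -0.32, 0.0733]
tool_rot: [0.892, 0.452, -0.002, -0.004]
ft_force: [-1.0, -0.0, -2.7]
grip_width: 0.0566
grasp_force: 64.3
```

Request:
apply_moves([
  [0,0,0,0],
  [0,0,0,0],
  [0,0,0,0],
  [0,0,0,0],
  [0,0,0,0],
])

```text
clock: 70.78
eef_pos: [0.5634, -0.3228, 0.0795]
tool_rot: [0.892, 0.451, 0.001, 0.001]
ft_force: [1.4, -0.3, -1.1]
grip_width: 0.0565
grasp_force: 64.3
```

```bash
python3 plan.py 0.5621 -0.3227 .056 53.55
```

```text
pos [ 0.5634 -0.3228  0.0795] ang 53.68 j6 1.68 t 70.8 w 0.0565 F [ 1.4 -0.3 -1.1]
ROLL total 0.002 (0.1 deg, 0.0 rows) X -0.04 Y -0.05 Z 1.18
```

Request:
apply_moves([
  [-0.03,-0.04,0.4,0],
  [0,0,0.3,0],
  [0,0,0.2,0],
  [0,0,0.1,0],
  [0,0,0.1,0],
])

```text
clock: 71.2
eef_pos: [0.5612, -0.3223, 0.0556]
tool_rot: [0.892, 0.451, -0.0, -0.001]
ft_force: [-5.5, 3.6, 13.0]
grip_width: 0.0567
grasp_force: 65.9
```

Request:
apply_moves([
  [0,0,0.06,0],
  [0,0,0,0],
  [0,0,0,0],
  [0,0,0,0],
  [0,0,0,0],
])

```text
clock: 71.62
eef_pos: [0.5616, -0.3225, 0.0556]
tool_rot: [0.892, 0.451, -0.0, -0.0]
ft_force: [-3.3, 2.8, 5.2]
grip_width: 0.0565
grasp_force: 65.1
```

Request:
apply_moves([
  [0,0,0,0],
  [0,0,0,0],
  [0,0,0,0],
  [0,0,0,0],
  [0,0,0,0],
], claw=0)

```text
clock: 72.03
eef_pos: [0.5619, -0.3226, 0.0548]
tool_rot: [0.892, 0.451, 0.0, -0.0]
ft_force: [0.7, -0.0, 0.3]
grip_width: 0.0852
grasp_force: 0.0
```

Request:
apply_moves([
  [0,0,0,0],
  [0,0,-1,0],
  [0,0,-1,0],
  [0,0,-1,0],
  [0,0,-1,0],
])

```text
clock: 72.45
eef_pos: [0.5617, -0.3225, 0.1357]
tool_rot: [0.892, 0.451, -0.0, -0.0]
ft_force: [0.6, -0.3, 0.5]
grip_width: 0.0853
grasp_force: 0.0
```

Request:
apply_moves([
  [-1,-1,-1,0],
  [-1,-1,-1,0],
  [-1,-1,-1,0],
  [-1,-1,0,0],
  [-1,-1,0,0],
])

```text
clock: 72.87
eef_pos: [0.4217, -0.3446, 0.197]
tool_rot: [0.892, 0.451, 0.001, 0.002]
ft_force: [-0.2, -0.4, 0.2]
grip_width: 0.0856
grasp_force: 0.0
```

Request:
apply_moves([
  [-0.5,-1,0,0],
  [-0.5,-1,0,0],
  [0,-1,0,0],
  [0,-1,0,0],
  [0,0,0,0],
])

```text
clock: 73.28
eef_pos: [0.3425, -0.3104, 0.195]
tool_rot: [0.893, 0.451, -0.001, -0.002]
ft_force: [-0.7, 1.0, 0.7]
grip_width: 0.0856
grasp_force: 0.0
```

```bash
cat > fin.py <<'E'
from plan import *
import pickle
c=snap('top'); pickle.dump(c,open('fin.pkl','wb'))
im=cv2.resize(c['image'][145:295,165:435],None,fx=2.9,fy=2.9,interpolation=cv2.INTER_CUBIC)
cv2.imwrite('pics/fin.png',im)
t=np.radians(53.55); ey=np.array([np.cos(t),np.sin(t)])
m=(c['image'].max(2)<60).astype(np.uint8)
for q in cv2.findContours(m,cv2.RETR_EXTERNAL,cv2.CHAIN_APPROX_NONE)[0]:
    A=cv2.contourArea(q)
    if 150<A<450:
        P=np.array([ray(c,*x,.052)[:2] for x in q[:,0,:].astype(float)],np.float32)*1000
        (x,y),s,an=cv2.minAreaRect(P); d=(np.array([640.8,-216.])-[x,y])
        print('%.0f %.0f'%(x,y),np.round(s),'%.1f'%an,'along %.1f across %.1f'%(d@ey,d@[ey[1],-ey[0]]))
print(bot.get_obs()['eef_pos'],bot.get_obs()['clock'])
E
python3 fin.py
```

```text
596 147 [37. 37.] 0.6 along -265.9 across 251.6
610 -246 [37. 66.] 53.1 along 42.8 across 7.0
637 -214 [36. 64.] 53.3 along 0.7 across 4.1
670 647 [ 13. 135.] 0.5 along -711.8 across 489.5
[ 0.34430779 -0.31175154  0.19539911] 73.3333
```

View pics/fin.png

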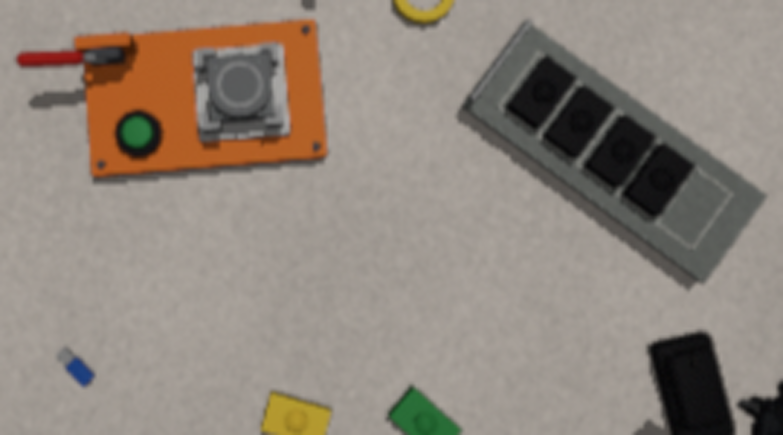

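The final top view shows the stack complete (disc at (238,84)), the button up, and four units in the first four places. Domes are at (543,91), (581,120), (622,149), (661,178). A quick check of the offsets before handing in.

```bash
python3 - <<'E'
from h import *
import pickle
c=pickle.load(open('fin.pkl','rb')); t=np.radians(53.55); ey=np.array([np.cos(t),np.sin(t)]); ex=np.array([ey[1],-ey[0]])
for i,(u,v) in enumerate(((543,91),(581,120),(622,149),(661,178))):
    d=ray(c,(u+.5)/2.9-.5+165,(v+.5)/2.9-.5+145,.057)[:2]-(np.array([.6408,-.216])-ey*.044*i); print(i,(d@ex*1000).round(1),(d@ey*1000).round(1))
E
```

```text
0 -2.0 -1.2
1 -2.9 0.7
2 -2.3 0.8
3 -2.6 2.5
```

All within about 3 mm of the places; handing in.

```bash
python3 -c "
from workcell import bot
print(bot.get_obs()['joint_vel'].round(3)); print(bot.job_done())"
```

```text
[ 0.01   0.034  0.06  -0.021  0.001  0.002]
the job is handed in; nothing more can be done
None
```

The sensor is stacked in the pocket with the disc about 1 mm off centre, the button was pressed fully down and let up, and all four black units stand in places 0–3 within about 3 mm; the job is handed in and its verdict was not reported back.

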